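# Set up the visual inspection stand beside the packing line

### The arm

A 6-joint arm with a two-finger parallel gripper is mounted at the origin on the work surface. World frame = base frame: x ahead of the robot, y to its left, z up, the work surface at z = 0. Lengths are in mm, angles in rad, forces in N, time in s.
With the tool pointing down it reaches from about 350 to 775 mm from the base axis. Payload 7.3 kg.
Tool frame: the origin (TCP) lies at the very end of the fingers, on their centre line; the grasp point (between the pads) lies 19 mm behind it; z points along the fingers, y is the line along which they close (so a half turn about z gives the same grasp; the last joint's range is limited). The gripper opens to 92 mm and grips with 3 to 60 N. Pads are 19 mm wide; open, the fingers measure 130 mm over their backs; the gripper's body (75 mm by 190 mm) begins 47 mm behind the grasp point.
Start: joints at [-1.288, 0.342, 1.524, -0, 1.275, -0.146], TCP at [218.308, -477.479, 226.741] pointing down, gripper open.
Joint ranges: [-2.53, 2.53], [-0.77, 2.02], [0.04, 2.7], [-1, 4.14], [0.28, 2.66], [-3.11, 3.11]. Speed limits (rad/s): [2.57, 2.57, 3.14, 3.14, 3.14, 3.14].

### API

Orientations are given as [roll, pitch, yaw] about the fixed x, y, z axes, in that order (R = Rz(yaw) Ry(pitch) Rx(roll)).
In Python, from plant import bot gives the robot as it stands.
- The arm moves only by the tool jog_arm, never from a script. Its argument "targets" is a list of rows, each an object with "xyz": the shift along the tool's x, y, z as a fraction of full scale, a list of three; "spin": the turn about the tool's z as a fraction of full scale. In form: [{"xyz": [x, y, z], "spin": spin}, ...]. A call has exactly 10 rows; each row shifts and turns the commanded pose from where the row before left it, along the tool's axes as they then stand; what a row does not reach is not made up. Full scale, the value 1, is 80 mm for a shift and 0.1 rad for a turn. A row lasts 1/8 s, in which the tool goes at most 62.5 mm and 10.7 degrees, less where a joint would pass 70% of its speed; a pose out of reach is approached as far as the arm can. A call with a number of a shift or a turn outside -1 to 1 is refused whole. A call with a gripper value outside its range is refused whole. "gripper" is the opening in per cent of the stroke, from 0 (shut) to 100 (fully open), set as the call begins (left out, the last holds). The fingers move at their own pace and stop on an object; the grip force is fixed at half the most. Time passes only in rows, so rows that do not move let the fingers close, or fill a call up. It gives the time, the measured TCP pose, the force, the opening and the grip force at its end, in the units of the state.
- bot.get_obs(): the state, without advancing time (a new reading comes with each control period).
- bot.capture(name): name is "scene" or "top" or "wrist"; returns the picture (384x512x3 uint8, blue, green, red); there is no depth.
- bot.get_calibration(name): a dict with "vfov" (degrees; the focal length in pixels is half the picture's height over the tangent of half this angle, whatever the lens; pixels are square), "cx", "cy" (the principal point, pixels), "k1" (the pictures are not rectified: a ray, as slopes to the right and down, at radius r is drawn at 1 + k1 r^2 times it, then the intrinsics apply), "eye" and "rotation" of the camera in the world. Camera axes: x right, y down, z forward; pixel columns grow to the right and rows downward; lengths in mm; the calibration is good to about 2 mm. A picture is of the moment at which its call begins: read the wrist's pose just before it. get_calibration takes no time and is no camera call; for the wrist camera it gives the pose at the moment of the call.
- bot.close_job(): hands the job in; it is judged then, once.
The state is a dict: "time": time; "joint_positions": joint angles; "dq": joint speeds; "tau": joint torques, N m; "tool_pos": TCP position; "tcp_rot": TCP orientation; "contact_force": force on the tool from outside, world axes, zero at the start; "moment": the same for the moment, N m; "grip_width": finger opening in mm; "finger_force": force on a finger pad.
Only numpy, scipy, OpenCV 4.12 (cv2) and the standard library are available. Lean on these libraries where they do the work, as an engineer would, in place of code of your own. Each camera call takes 0.05 s, during which the arm holds its last target. There are 200 camera calls.

### The job

Put the carton that lies on the folded inspection board flat into the grey tray, then swing the board up past upright by its blue bar until it leans back on its stop and stays open by itself. Stand the amber reference jar on the round mark of the stand, and set the sample jars that are present, upright and with a gap of about 3.5 cm: green directly left of the reference jar and blue directly right of it (in line along the board, seen from the robot), yellow directly in front of it on the robot's side, and red on the table directly behind the middle of the tray's far edge; orange goes on the table midway between the blue gearbox and the steel canister. Knock over or push aside nothing else.

Things in the scene. Friction and masses are not known exactly. Their poses are not given: they have to be found in the camera images.
- stand: Fixed inspection stand: a flat grey plate 260 x 280 mm, 5 mm thick. Origin at z = 0 (table); the plate reaches from x = -145 to +115 mm and y = -140 to +140 mm. Its x points away from the robot (turned by up to 0.12 rad), its y to the left. Two lugs at x = 100, y = +-119 mm, up to z = 52 mm, carry the board's hinge, whose axis runs along y at x = 100, z = 40 mm.
- stand_mark (a point): Centre of the round black-and-white mark (64 mm across, printed) on the plate, on its top face at 5 mm height; 15 mm towards the robot (-x) from the stand's origin; axes as the stand's.
- board (a joint): Angle of the inspection board: 0 = folded flat towards the robot over the plate, 1.57 = upright, 1.85 rad = its stop, leaning back away from the robot. It weighs 0.35 kg, hinge friction is small: short of upright it falls shut, past upright it falls on to the stop and stays. The board is 220 mm wide, 6 mm thick, and reaches from 10 to 150 mm from the hinge axis; folded, its top face is 43 mm above the table.
- board_bar (a point): Middle of the board's blue grip bar: a round bar 12 mm thick, 100 mm long, parallel to the hinge axis and 200 mm from it, in the board's plane, with a free gap of about 44 mm between bar and board edge; two side arms at 50 mm either side of the middle. Folded, the bar's centre is 40 mm above the table and 35 mm above the plate.
- tray: Fixed shallow grey tray, open on top, 140 mm (x) by 160 mm (y), 25 mm high, walls and floor about 4 mm. Origin under its centre at table height; x points away from the robot, y left (turned by up to 0.12 rad). Far edge at x = +70 mm.
- gearbox: Fixed blue gearbox on an aluminium foot 80 x 80 mm, 89 mm high, with a round motor towards -y. Origin under the centre of the foot. The steel canister stands along its +y.
- canister: Fixed steel canister, 72 mm across at the foot, 56 mm above, 85 mm high. Origin under its centre.
- carton_center (a point): Small cardboard carton with green band, 90 (its x) x 50 (its y) x 45 mm (z), 0.09 kg. Lies on the folded board at the start. The point is its centre.
- ref_center (a point): Amber reference jar with black cap, 56 mm across, 66 mm tall (body 50 mm high, cap 52 mm across and 16 mm high), about 0.13 kg, heavy at the bottom, stands on the table at the right at the start; the point is its centre, 33 mm above its underside, z up its axis.
- green_center (a point): Sample jar: white with green cap and green band (may be absent), 56 mm across, 66 mm tall (body 50 mm high, cap 52 mm across and 16 mm high), about 0.13 kg, heavy at the bottom, stands on the table at the right at the start; the point is its centre, 33 mm above its underside, z up its axis.
- blue_center (a point): Sample jar: white with blue cap and blue band (may be absent), 56 mm across, 66 mm tall (body 50 mm high, cap 52 mm across and 16 mm high), about 0.13 kg, heavy at the bottom, stands on the table at the right at the start; the point is its centre, 33 mm above its underside, z up its axis.
- yellow_center (a point): Sample jar: white with yellow cap and yellow band (may be absent), 56 mm across, 66 mm tall (body 50 mm high, cap 52 mm across and 16 mm high), about 0.13 kg, heavy at the bottom, stands on the table at the right at the start; the point is its centre, 33 mm above its underside, z up its axis.
- orange_center (a point): Sample jar: white with orange cap and orange band (may be absent), 56 mm across, 66 mm tall (body 50 mm high, cap 52 mm across and 16 mm high), about 0.13 kg, heavy at the bottom, stands on the table at the right at the start; the point is its centre, 33 mm above its underside, z up its axis.
- red_center (a point): Sample jar: white with red cap and red band (may be absent), 56 mm across, 66 mm tall (body 50 mm high, cap 52 mm across and 16 mm high), about 0.13 kg, heavy at the bottom, stands on the table at the right at the start; the point is its centre, 33 mm above its underside, z up its axis.
- tin: Bystander, to be left alone: plain steel tin, 54 mm across, 60 mm high, among the jars. Origin under its centre.
- wipes: Bystander, to be left alone: white wipes box 120 x 80 x 50 mm. Origin under its centre.
- spray: Bystander, to be left alone: bottle 60 mm across, 160 mm high, with a blue cap. Origin under its centre.
- weight: Bystander, to be left alone: brass weight 60 mm across, 60 mm high. Origin under its centre.
- counter: Bystander, to be left alone: grey hand counter 100 x 70 x 40 mm. Origin under its centre.

How it is judged:
By the outcome, as a careful person would: the job done as asked, in the order asked, and still so for the second after the job is handed in, with the robot touching nothing.
Of green, blue, yellow, orange, red only 3 to 5 are there at a start; the rules pass over those that are not, and their reading is None.
At some moment in a run one of ref, green, blue, yellow, orange, red may be knocked a few centimetres aside while the robot is not near it.
It also fails if it takes over 210 s, if anything falls off the work surface, if the arm or the gripper's body presses on something with over 40 N, if the wrist force passes 120 N, or if a joint passes its speed limit or range.

## Working session

There is one attempt and no reset: what is moved stays moved. The work goes in short steps, Python scripts to look and compute and a tool call to move; the robot and the scene stay as the last step left them, time stands still between calls to the robot, and variables do not carry over. Pictures are saved under pics/ and viewed, at most 17 in all, crops included, and the job is handed in when it is done.

Besides the shell and the picture viewer there is one more tool, called after "Request:" by a JSON object that holds its "api" and its "payload". jog_arm: Moves the arm, as the interface text tells. Shift numbers are shares of 80 mm and turn numbers shares of 0.1 rad, none past 1 either way. Its arguments: {"type":"object","properties":{"targets":{"type":"array","items":{"type":"object","properties":{"xyz":{"type":"array","items":{"type":"number"}},"spin":{"type":"number"}}}},"gripper":{"type":"number"}},"required":["targets"]}

```bash
ls; mkdir -p pics; cat > h.py <<'E'
import numpy as np, cv2
from plant import bot
def rays(c,px):
    px=np.atleast_2d(np.float64(px)); f=192/np.tan(np.radians(c['vfov'])/2)
    d=(px-[c['cx'],c['cy']])/f; u=d.copy()
    for _ in range(20): u=d/(1+c['k1']*(u**2).sum(1,keepdims=True))
    return np.c_[u,np.ones(len(u))]@np.array(c['rotation']).T
def plane(c,px,z):
    r=rays(c,px); e=np.array(c['eye']); return e+r*((z-e[2])/r[:,2])[:,None]
def proj(c,P):
    q=(np.atleast_2d(P)-c['eye'])@np.array(c['rotation']); u=q[:,:2]/q[:,2:]
    f=192/np.tan(np.radians(c['vfov'])/2)
    return u*(1+c['k1']*(u**2).sum(1,keepdims=True))*f+[c['cx'],c['cy']]
def snap(n,fn):
    c=bot.get_calibration(n); im=bot.capture(n); cv2.imwrite('pics/'+fn+'.png',im); return c,im
E
python3 - <<'E'
from h import *
o=bot.get_obs(); print({k:np.round(v,3).tolist() for k,v in o.items()})
for n in('scene','top','wrist'):
    c,im=snap(n,n+'0'); print(n,{k:np.round(v,3).tolist() for k,v in c.items()})
a=cv2.imread('pics/top0.png');cv2.imwrite('pics/top0b.png',cv2.resize(a,(800,600),interpolation=cv2.INTER_CUBIC))
a=cv2.imread('pics/scene0.png');cv2.imwrite('pics/scene0b.png',cv2.resize(a,(800,600),interpolation=cv2.INTER_CUBIC))
E
```

```text
pics
{'time': 0.0, 'joint_positions': [-1.288, 0.343, 1.525, -0.0, 1.275, -0.146], 'dq': [-0.001, 0.001, 0.0, 0.001, -0.0, -0.0], 'tau': [-0.0, -43.124, -24.423, 0.072, 0.056, -0.0], 'tool_pos': [218.192, -477.051, 226.045], 'tcp_rot': [-3.14, -0.0, 0.429], 'contact_force': [0.552, 0.213, 0.054], 'moment': [0.069, -0.008, -0.008], 'finger_force': 0.0, 'grip_width': 91.675}
scene {'vfov': 48.353, 'cx': 256.705, 'cy': 192.778, 'k1': 0.001, 'eye': [1133.322, -12.597, 1160.969], 'rotation': [-2.622, -0.003, 1.604]}
top {'vfov': 50.16, 'cx': 256.936, 'cy': 193.035, 'k1': 0.049, 'eye': [271.854, -14.571, 1255.883], 'rotation': [-2.941, 0.001, -1.569]}
wrist {'vfov': 58.318, 'cx': 263.532, 'cy': 191.152, 'k1': -0.021, 'eye': [278.063, -451.331, 383.837], 'rotation': [2.894, 0.001, -1.142]}
```

View pics/top0b.png

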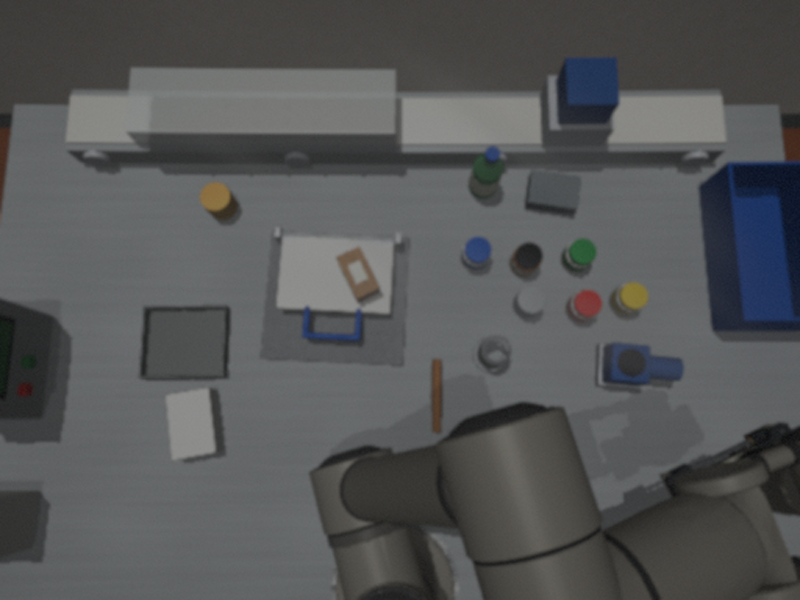

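View pics/scene0b.png

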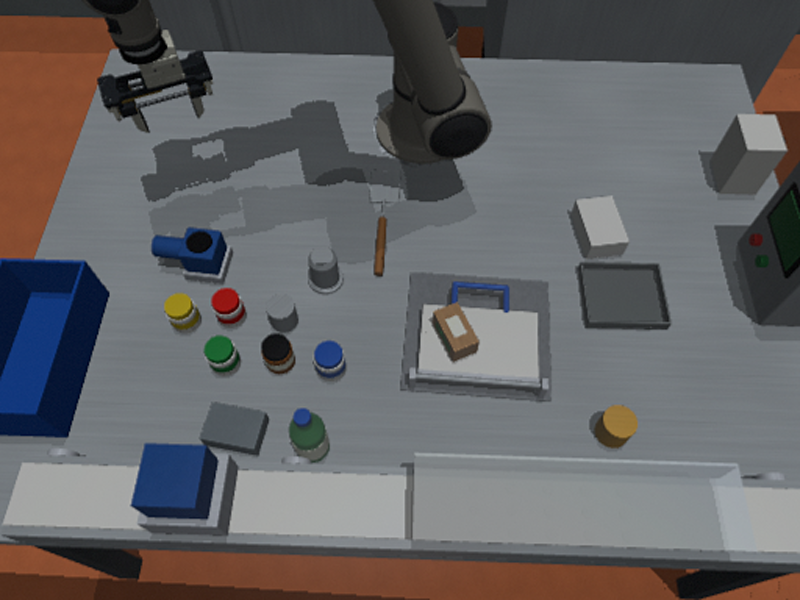

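The top view (800 px scale) shows blue (478,250), ref (527,257), green (581,253), yellow (631,297), red (587,305) and the tin (530,300). There is no orange jar. The carton is at (358,273), the bar at (333,335), the tray at (185,342), the gearbox at (627,365) and the canister at (494,352). Next I'll measure these.

```bash
cat >> h.py <<'E'
from scipy.spatial.transform import Rotation as Ro
_g=bot.get_calibration
def cal(n):
    c=dict(_g(n)); r=np.array(c['rotation'])
    if r.shape==(3,): c['rotation']=Ro.from_euler('xyz',r).as_matrix()
    return c
def snap(n,fn):
    c=cal(n); im=bot.capture(n); cv2.imwrite('pics/'+fn+'.png',im); return c,im
HUE={'green':(60,88),'blue':(108,125),'yellow':(22,32),'red':(172,186),'amber':(5,18)}
def blobs(im,k,s=90,v=40,amin=25):
    h=cv2.cvtColor(im,cv2.COLOR_BGR2HSV); H=h[...,0].astype(int); lo,hi=HUE[k]
    m=(((H>=lo)&(H<=hi))|((H+180>=lo)&(H+180<=hi)))&(h[...,1]>s)&(h[...,2]>v)
    n,_,st,ce=cv2.connectedComponentsWithStats(m.astype(np.uint8))
    return [(st[i],ce[i]) for i in range(1,n) if st[i][4]>=amin],m
E
python3 - <<'E'
from h import *
for n in('top','scene'):
    c=cal(n); im=cv2.imread(f'pics/{n}0.png')
    for k in HUE:
        for st,ce in blobs(im,k)[0]:
            if st[4]<3000: print(n,k,st.tolist(),ce.round(1),plane(c,ce,66)[0].round())
c=cal('top')
for nm,px,z in[('plate',[(275,233),(407,236),(404,363),(262,360)],5),('lugs',[(278,232),(399,238)],52),('tray',[(143,307),(229,307),(228,379),(141,380)],25),
 ('bar',[(304,335),(361,339)],40),('board',[(279,236),(394,240),(391,314),(278,308)],43),('carton',[(337,256),(358,247),(380,290),(360,299)],88),('tin',[(531,300)],60),('canister',[(496,350)],85),('gear',[(632,363)],89),('ref',[(528,257)],66),('spray',[(492,153)],160)]:
    print(nm,plane(c,np.array(px)*.64,z)[:,:2].round().tolist())
E
```

```text
top green [365, 153, 16, 16, 197] [372.5 160.9] [ 612. -358.   66.]
top green [14, 228, 6, 7, 27] [ 16.3 231.4] [400. 675.  66.]
top blue [358, 37, 38, 35, 1084] [377.6  52.3] [ 966. -391.   66.]
top blue [311, 94, 9, 10, 67] [314.7  98.5] [ 812. -191.   66.]
top blue [298, 152, 16, 16, 206] [305.6 159.4] [ 617. -159.   66.]
top blue [194, 197, 38, 21, 250] [211.5 210.9] [460. 120.  66.]
top blue [456, 199, 14, 12, 61] [461.7 205.4] [ 478. -608.   66.]
top blue [390, 221, 47, 24, 470] [412.4 234.9] [ 391. -460.   66.]
top yellow [397, 181, 18, 17, 234] [405.2 189. ] [ 526. -449.   66.]
top red [368, 186, 17, 17, 223] [375.9 193.7] [ 512. -363.   66.]
top red [11, 245, 10, 9, 71] [ 15.4 248.9] [351. 672.  66.]
top amber [0, 82, 6, 47, 155] [ 1.6 98.2] [807. 765.  66.]
top amber [501, 82, 11, 20, 196] [506.6  91.2] [ 832. -773.   66.]
top amber [134, 117, 7, 7, 25] [136.7 119.4] [742. 355.  66.]
top amber [277, 231, 5, 45, 198] [279.1 251.8] [341. -77.  66.]
scene green [486, 163, 6, 8, 40] [488.8 166.5] [389. 676.  66.]
scene green [131, 215, 19, 18, 252] [139.7 223.1] [ 617. -359.   
[... 1061 characters left out ...]
243.1 157.6] [383. -77.  66.]
scene amber [278, 194, 28, 31, 339] [291.5 209.5] [559.  71.  66.]
scene amber [169, 219, 18, 15, 59] [179.2 229.2] [ 632. -245.   66.]
scene amber [447, 367, 65, 17, 629] [488.9 377.3] [991. 536.  66.]
plate [[668.0, 245.0], [662.0, -24.0], [404.0, -18.0], [409.0, 259.0]]
lugs [[655.0, 229.0], [643.0, -8.0]]
tray [[511.0, 489.0], [511.0, 324.0], [371.0, 318.0], [369.0, 481.0]]
bar [[453.0, 174.0], [446.0, 65.0]]
board [[650.0, 229.0], [642.0, 2.0], [494.0, 7.0], [505.0, 225.0]]
carton [[597.0, 109.0], [614.0, 70.0], [531.0, 27.0], [514.0, 64.0]]
tin [[518.0, -259.0]]
canister [[419.0, -186.0]]
gear [[396.0, -430.0]]
ref [[601.0, -255.0]]
spray [[771.0, -177.0]]
```

Request:
{"api": "jog_arm", "payload": {"targets": [{"xyz":[0.56,-0.36,0],"spin":0},{"xyz":[0.56,-0.36,0],"spin":0},{"xyz":[0.56,-0.36,0],"spin":0},{"xyz":[0.56,-0.36,0],"spin":0},{"xyz":[0.56,-0.36,0],"spin":0},{"xyz":[0.56,-0.36,0],"spin":0},{"xyz":[0.56,-0.36,0],"spin":0},{"xyz":[0.56,-0.36,0],"spin":0},{"xyz":[0.56,-0.36,0],"spin":0},{"xyz":[0.56,-0.36,0],"spin":0}], "gripper": 100}}

```text
time: 1.4
tool_pos: [506.7, -27.6, 226.6]
tcp_rot: [3.141, 0.0, 0.429]
contact_force: [1.3, -0.6, -1.1]
grip_width: 91.6
finger_force: 0.0
```

Request:
{"api": "jog_arm", "payload": {"targets": [{"xyz":[0.58,-0.4,0],"spin":0},{"xyz":[0.58,-0.4,0],"spin":-0.6},{"xyz":[0,0,0],"spin":0},{"xyz":[0,0,0],"spin":0},{"xyz":[0,0,0],"spin":0},{"xyz":[0,0,0],"spin":0},{"xyz":[0,0,0],"spin":0},{"xyz":[0,0,0],"spin":0},{"xyz":[0,0,0],"spin":0},{"xyz":[0,0,0],"spin":0}]}}

```text
time: 2.65
tool_pos: [563.8, 67.5, 226.7]
tcp_rot: [3.141, 0.0, 0.489]
contact_force: [-0.2, 0.2, -0.1]
grip_width: 91.9
finger_force: 0.0
```

```bash
cat >> h.py <<'E'
def go(x,y,z,yaw=None):
    o=bot.get_obs(); p=np.array(o['tool_pos']); a=o['tcp_rot'][2]
    d=np.array([x,y,z])-p; T=np.array([d[0]*np.cos(a)+d[1]*np.sin(a), d[0]*np.sin(a)-d[1]*np.cos(a), -d[2]])/80
    print('tcp',p.round(1),'yaw',round(a,3),'q6',round(o['joint_positions'][5],2),'t',round(o['time'],1),'shift first',T.round(2),'spin',None if yaw is None else round(-(yaw-a)/.1,2))
def big(fn,im): cv2.imwrite('pics/'+fn+'.png',cv2.resize(im,(800,600),interpolation=cv2.INTER_CUBIC))
E
python3 - <<'E'
from h import *
c,im=snap('wrist','w1'); big('w1b',im); go(564,67.5,226,.487); print(proj(c,[564,67.5,88]))
E
```

```text
tcp [563.8  67.5 226.7] yaw 0.489 q6 1.07 t 2.7 shift first [0.   0.   0.01] spin 0.02
[[262.13130257 180.2158413 ]]
```

View pics/w1b.png

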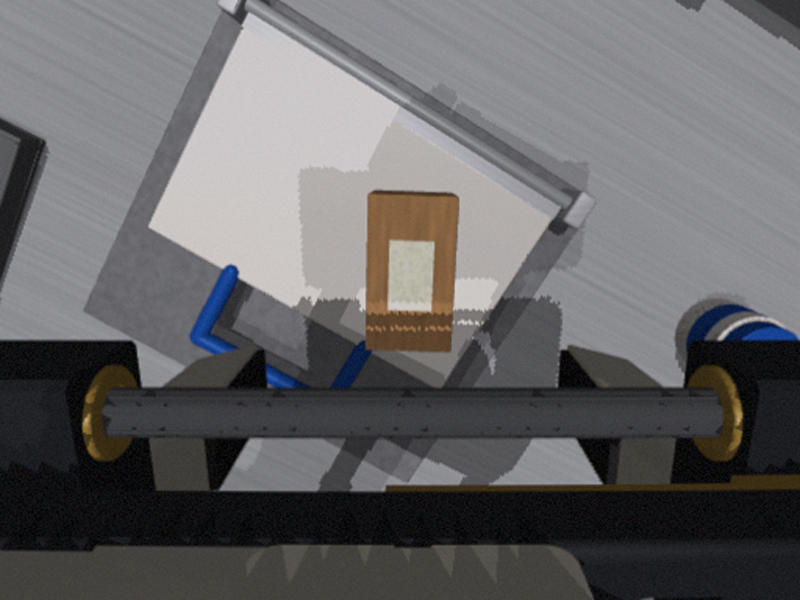

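The carton's top corners are at (369,194), (459,195), (450,350) and (367,350). The lugs are at (233,5) and (580,207), and the bar's left arm corner is at (200,336).

```bash
python3 - <<'E'
from h import *
c=cal('wrist')
for nm,px,z in[('carton',[(369,195),(459,195),(451,350),(366,350)],88),('lugs',[(233,5),(582,203)],52),('bar',[(198,335),(240,270),(362,352)],40),('board',[(245,20),(149,226),(559,217)],43),('plate',[(85,310),(224,8)],5)]:
    P=plane(c,np.array(px)*.64,z)[:,:2]; print(nm,P.round().tolist(),P.mean(0).round(1))
E
```

```text
carton [[596.0, 109.0], [619.0, 66.0], [539.0, 27.0], [516.0, 71.0]] [567.6  68.4]
lugs [[651.0, 227.0], [650.0, -6.0]] [650.7 110.3]
bar [[455.0, 171.0], [510.0, 164.0], [496.0, 68.0]] [487.  134.7]
board [[648.0, 221.0], [509.0, 226.0], [636.0, -1.0]] [598.  148.9]
plate [[417.0, 261.0], [651.0, 250.0]] [534.  255.1]
```

Request:
{"api": "jog_arm", "payload": {"targets": [{"xyz":[0.04,0,0.5],"spin":0},{"xyz":[0,0,0.5],"spin":0},{"xyz":[0,0,0.5],"spin":0},{"xyz":[0,0,0.4],"spin":0},{"xyz":[0,0,0.26],"spin":0},{"xyz":[0,0,0],"spin":0},{"xyz":[0,0,0],"spin":0},{"xyz":[0,0,0],"spin":0},{"xyz":[0,0,0],"spin":0},{"xyz":[0,0,0],"spin":0}]}}

```text
time: 3.95
tool_pos: [566.8, 69.0, 54.4]
tcp_rot: [3.141, -0.001, 0.489]
contact_force: [0.0, 0.7, 0.2]
grip_width: 91.6
finger_force: 0.0
```

Request:
{"api": "jog_arm", "payload": {"targets": [{"xyz":[0,0,0],"spin":0},{"xyz":[0,0,0],"spin":0},{"xyz":[0,0,0],"spin":0},{"xyz":[0,0,0],"spin":0},{"xyz":[0,0,0],"spin":0},{"xyz":[0,0,0],"spin":0},{"xyz":[0,0,0],"spin":0},{"xyz":[0,0,0],"spin":0},{"xyz":[0,0,0],"spin":0},{"xyz":[0,0,0],"spin":0}], "gripper": 30}}

```text
time: 5.2
tool_pos: [566.6, 69.0, 53.9]
tcp_rot: [3.142, 0.0, 0.489]
contact_force: [-0.3, -0.3, -0.6]
grip_width: 49.9
finger_force: 29.8
```

```bash
python3 - <<'E'
from h import *
o=bot.get_obs(); print(o['tool_pos'],o['grip_width'],o['finger_force'],o['contact_force'])
go(440,403,150,.03)
E
```

```text
[566.58737553  69.01326331  53.86347651] 49.933300354762245 29.753751754760742 [-0.30452953 -0.30256295 -0.57194659]
tcp [566.6  69.   53.9] yaw 0.489 q6 1.07 t 5.2 shift first [ 0.56 -4.43 -1.2 ] spin 4.59
```

Request:
{"api": "jog_arm", "payload": {"targets": [{"xyz":[0,0,-0.6],"spin":0},{"xyz":[0,0,-0.6],"spin":0},{"xyz":[0.07,-0.55,0],"spin":0.5},{"xyz":[0.09,-0.55,0],"spin":0.5},{"xyz":[0.12,-0.54,0],"spin":0.5},{"xyz":[0.15,-0.53,0],"spin":0.5},{"xyz":[0.18,-0.52,0],"spin":0.5},{"xyz":[0.2,-0.51,0],"spin":0.5},{"xyz":[0.22,-0.5,0],"spin":0.5},{"xyz":[0.25,-0.49,0],"spin":0.5}]}}

```text
time: 6.45
tool_pos: [560.4, 414.0, 149.7]
tcp_rot: [3.141, 0.0, 0.088]
contact_force: [0.3, -0.3, -0.1]
grip_width: 49.9
finger_force: 29.8
```

```bash
python3 - <<'E'
from h import *
go(440,403,60,.03)
c,im=snap('wrist','w2'); big('w2b',im)
E
```

```text
tcp [560.4 414.  149.7] yaw 0.088 q6 2.01 t 6.5 shift first [-1.51  0.    1.12] spin 0.58
```

View pics/w2b.png

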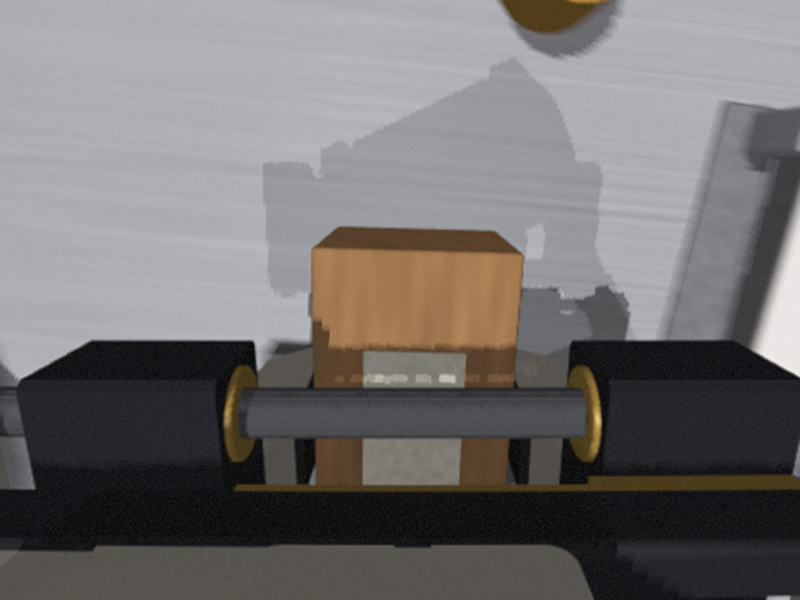

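The carton is held level (312–522 px), with the brass weight ahead at the top edge (555,10). I'll move back over the tray and lower it.

Request:
{"api": "jog_arm", "payload": {"targets": [{"xyz":[-0.5,0,0],"spin":0},{"xyz":[-0.5,0,0],"spin":0},{"xyz":[-0.51,0,0],"spin":0},{"xyz":[0,0,0],"spin":0.6},{"xyz":[0,0,0.5],"spin":0},{"xyz":[0,0,0.5],"spin":0},{"xyz":[0,0,0.35],"spin":0},{"xyz":[0,0,0.2],"spin":0},{"xyz":[0,0,0.09],"spin":0},{"xyz":[0,0,0],"spin":0}]}}

```text
time: 7.75
tool_pos: [440.4, 401.9, 19.0]
tcp_rot: [-3.141, -0.0, 0.029]
contact_force: [0.4, -0.2, -0.9]
grip_width: 50.3
finger_force: 29.8
```

```bash
python3 - <<'E'
from h import *
o=bot.get_obs(); print(o['tool_pos'],o['contact_force'])
c,im=snap('scene','s3'); x=im[100:260,280:480]; cv2.imwrite('pics/s3b.png',cv2.resize(x,None,fx=3.5,fy=3.5))
E
```

```text
[440.41865847 401.93621001  18.97450127] [ 0.38755071 -0.23763382 -0.9117291 ]
```

View pics/s3b.png

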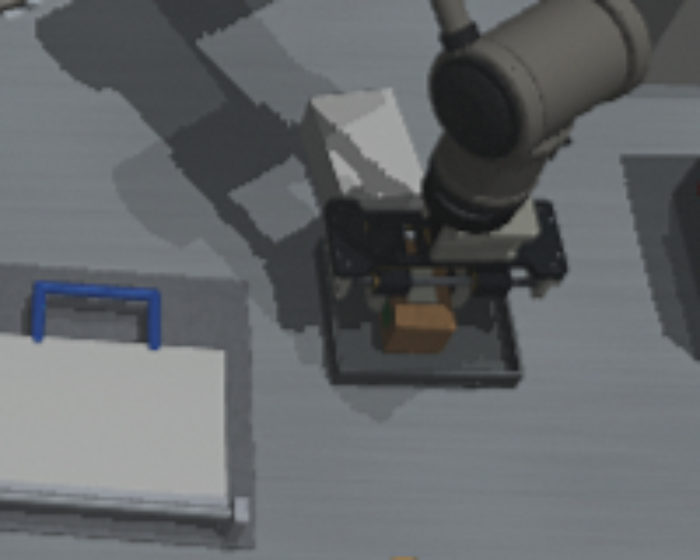

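The carton is inside the tray at about (420,328). I'll lower the last 3 mm, release, and head for the bar.

Request:
{"api": "jog_arm", "payload": {"targets": [{"xyz":[0,0,0.04],"spin":0},{"xyz":[0,0,0],"spin":0},{"xyz":[0,0,0],"spin":0},{"xyz":[0,0,0],"spin":0},{"xyz":[0,0,0],"spin":0},{"xyz":[0,0,0],"spin":0},{"xyz":[0,0,0],"spin":0},{"xyz":[0,0,0],"spin":0},{"xyz":[0,0,0],"spin":0},{"xyz":[0,0,0],"spin":0}]}}

```text
time: 9.05
tool_pos: [440.2, 401.8, 15.5]
tcp_rot: [3.141, -0.0, 0.029]
contact_force: [0.3, -0.5, -0.7]
grip_width: 50.0
finger_force: 29.8
```

Request:
{"api": "jog_arm", "payload": {"targets": [{"xyz":[0,0,0],"spin":0},{"xyz":[0,0,0],"spin":0},{"xyz":[0,0,0],"spin":0},{"xyz":[0,0,0],"spin":0},{"xyz":[0,0,0],"spin":0},{"xyz":[0,0,-0.1],"spin":0},{"xyz":[0,0,-0.4],"spin":0},{"xyz":[0,0,-0.5],"spin":0},{"xyz":[0,0,-0.5],"spin":0},{"xyz":[0,0,-0.5],"spin":0}], "gripper": 78}}

```text
time: 10.3
tool_pos: [440.1, 401.8, 177.5]
tcp_rot: [-3.141, -0.001, 0.029]
contact_force: [0.4, -0.5, 0.4]
grip_width: 71.7
finger_force: 0.0
```

Request:
{"api": "jog_arm", "payload": {"targets": [{"xyz":[0.02,0.59,0],"spin":0},{"xyz":[0.02,0.59,0],"spin":0},{"xyz":[0.02,0.59,0],"spin":0},{"xyz":[0.02,0.59,0],"spin":0},{"xyz":[0.02,0.59,0],"spin":0},{"xyz":[0.02,0.59,0],"spin":0},{"xyz":[0,0,0],"spin":-1},{"xyz":[0,0,0],"spin":-1},{"xyz":[0,0,0],"spin":-1},{"xyz":[0,0,0],"spin":-1}], "gripper": 40}}

```text
time: 11.55
tool_pos: [458.0, 118.9, 176.1]
tcp_rot: [3.141, -0.001, 0.432]
contact_force: [-0.3, -0.3, -0.0]
grip_width: 37.0
finger_force: 0.0
```

Request:
{"api": "jog_arm", "payload": {"targets": [{"xyz":[0,0,0],"spin":-1},{"xyz":[0,0,0],"spin":-1},{"xyz":[0,0,0],"spin":-1},{"xyz":[0,0,0],"spin":-1},{"xyz":[0,0,0],"spin":-1},{"xyz":[0,0,0],"spin":-1},{"xyz":[0,0,0],"spin":-1},{"xyz":[0,0,0],"spin":-1},{"xyz":[0,0,0],"spin":-1},{"xyz":[0,0,0],"spin":-1}]}}

```text
time: 12.8
tool_pos: [458.0, 119.0, 176.1]
tcp_rot: [3.141, -0.0, 1.432]
contact_force: [-0.3, -0.6, -0.5]
grip_width: 36.6
finger_force: 0.0
```

```bash
python3 - <<'E'
from h import *
go(450,119,150,1.53)
c,im=snap('wrist','w4'); big('w4b',im)
c,im=snap('top','t4')
for st,ce in blobs(im,'blue')[0]:
    if st[4]<400: print(st,plane(c,ce,40)[0].round())
E
```

```text
tcp [458.  119.  176.1] yaw 1.432 q6 0.23 t 12.8 shift first [-0.01 -0.1   0.33] spin -0.98
[311  94   9  10  66] [ 824. -195.   40.]
[298 152  16  16 206] [ 624. -162.   40.]
[222 201   9  17  63] [465.  75.  40.]
```

View pics/w4b.png

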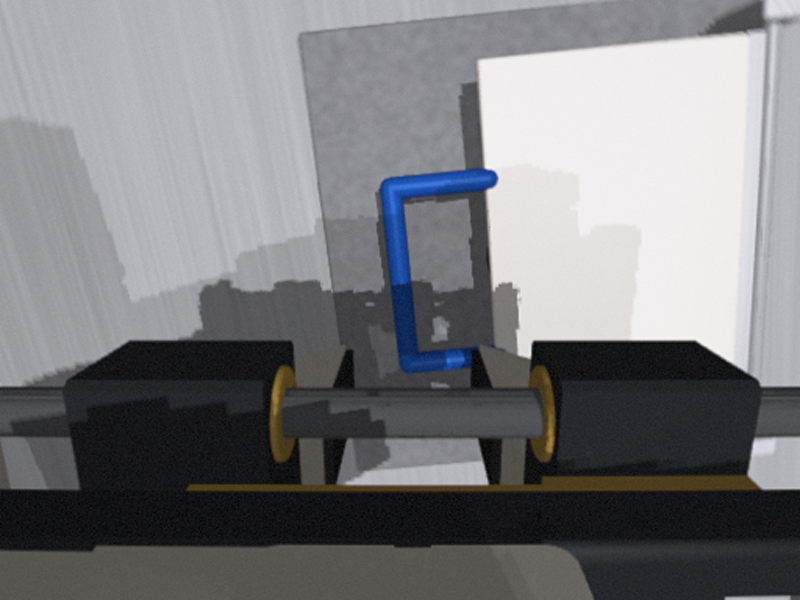

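The bar runs from (392,186) to (407,362) in this view, with its arms toward the board on the right.

```bash
python3 - <<'E'
from h import *
c=cal('wrist')
P=plane(c,np.array([(392,186),(407,362),(478,60),(495,350),(302,35),(743,35)])*.64,40); print(P.round(1))
d=P[0]-P[1]; m=P[:2].mean(0); y=np.arctan2(d[1],d[0]); print(m,y); go(m[0],m[1],21,y)
E
```

```text
[[455.4 172.1  40. ]
 [449.   71.8  40. ]
 [508.2 228.3  40. ]
 [500.4  71.9  40. ]
 [421.7 252.5  40. ]
 [643.1 221.9  40. ]]
[452.22654832 121.98940173  40.        ] 1.506980362183455
tcp [458.  119.  176.1] yaw 1.429 q6 0.23 t 12.9 shift first [ 0.03 -0.08  1.94] spin -0.77
```

Request:
{"api": "jog_arm", "payload": {"targets": [{"xyz":[0.03,-0.08,0.5],"spin":-0.8},{"xyz":[0,0,0.5],"spin":0},{"xyz":[0,0,0.4],"spin":0},{"xyz":[0,0,0.3],"spin":0},{"xyz":[0,0,0.22],"spin":0},{"xyz":[0,0,0],"spin":0},{"xyz":[0,0,0],"spin":0},{"xyz":[0,0,0],"spin":0},{"xyz":[0,0,0],"spin":0},{"xyz":[0,0,0],"spin":0}]}}

```text
time: 14.15
tool_pos: [452.1, 122.3, 22.2]
tcp_rot: [3.141, -0.0, 1.509]
contact_force: [-0.2, 0.6, 0.3]
grip_width: 36.7
finger_force: 0.0
```

Request:
{"api": "jog_arm", "payload": {"targets": [{"xyz":[0,0,0],"spin":0},{"xyz":[0,0,0],"spin":0},{"xyz":[0,0,0],"spin":0},{"xyz":[0,0,0],"spin":0},{"xyz":[0,0,0],"spin":0},{"xyz":[0,0,0],"spin":0},{"xyz":[0,0,0],"spin":0},{"xyz":[0,0,0],"spin":0},{"xyz":[0,0,0],"spin":0},{"xyz":[0,0,0],"spin":0}], "gripper": 2}}

```text
time: 15.4
tool_pos: [451.8, 122.3, 21.9]
tcp_rot: [-3.141, 0.0, 1.509]
contact_force: [-0.2, 0.1, 0.3]
grip_width: 11.0
finger_force: 30.0
```

```bash
python3 - <<'E'
from h import *
go(452,122,22,1.507)
th=np.linspace(0,1.75,21); y=200*(1-np.cos(th))/80; z=200*np.sin(th)/80
print(np.c_[np.diff(y),-np.diff(z)].round(2).tolist())
E
```

```text
tcp [451.8 122.3  21.9] yaw 1.509 q6 0.16 t 15.4 shift first [-0.  0. -0.] spin 0.02
[[0.01, -0.22], [0.03, -0.22], [0.05, -0.21], [0.07, -0.21], [0.08, -0.2], [0.1, -0.19], [0.12, -0.18], [0.13, -0.17], [0.15, -0.16], [0.16, -0.15], [0.17, -0.13], [0.18, -0.12], [0.19, -0.1], [0.2, -0.08], [0.21, -0.07], [0.21, -0.05], [0.22, -0.03], [0.22, -0.01], [0.22, 0.01], [0.22, 0.03]]
```

Request:
{"api": "jog_arm", "payload": {"targets": [{"xyz":[0,0.01,-0.22],"spin":0},{"xyz":[0,0.03,-0.22],"spin":0},{"xyz":[0,0.05,-0.21],"spin":0},{"xyz":[0,0.07,-0.21],"spin":0},{"xyz":[0,0.08,-0.2],"spin":0},{"xyz":[0,0.1,-0.19],"spin":0},{"xyz":[0,0.12,-0.18],"spin":0},{"xyz":[0,0.13,-0.17],"spin":0},{"xyz":[0,0.15,-0.16],"spin":0},{"xyz":[0,0.16,-0.15],"spin":0}]}}

```text
time: 16.65
tool_pos: [518.5, 118.9, 175.3]
tcp_rot: [-3.13, -0.0, 1.509]
contact_force: [-19.7, 2.7, 17.7]
grip_width: 10.8
finger_force: 30.0
```

Request:
{"api": "jog_arm", "payload": {"targets": [{"xyz":[0,0.17,-0.13],"spin":0},{"xyz":[0,0.18,-0.12],"spin":0},{"xyz":[0,0.19,-0.1],"spin":0},{"xyz":[0,0.2,-0.08],"spin":0},{"xyz":[0,0.21,-0.07],"spin":0},{"xyz":[0,0.21,-0.05],"spin":0},{"xyz":[0,0.22,-0.03],"spin":0},{"xyz":[0,0.22,-0.01],"spin":0},{"xyz":[0,0.22,0.01],"spin":0},{"xyz":[0,0.22,0.03],"spin":0}]}}

```text
time: 17.9
tool_pos: [686.9, 109.7, 219.0]
tcp_rot: [-3.141, -0.003, 1.51]
contact_force: [-0.4, 5.2, 4.9]
grip_width: 10.9
finger_force: 30.0
```

```bash
python3 - <<'E'
from h import *
c,im=snap('scene','s5'); x=im[100:260,200:400]; cv2.imwrite('pics/s5b.png',cv2.resize(x,None,fx=3.5,fy=3.5))
o=bot.get_obs(); print(o['contact_force'],o['moment'])
E
```

```text
[0.71436923 5.32209189 5.45153479] [ 1.03561392 -0.26137714  0.11902281]
```

View pics/s5b.png

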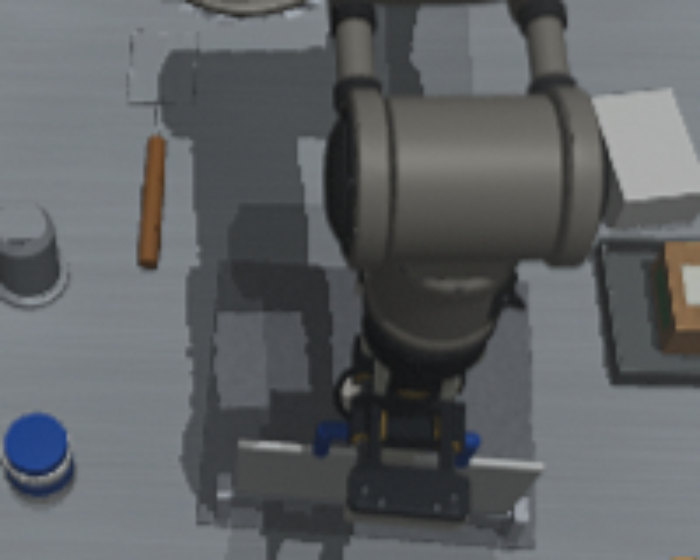

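The board is past upright (its face runs from (235,450) to (540,470)) and the bar is held. I'll ease it to the stop, release, and rise clear.

Request:
{"api": "jog_arm", "payload": {"targets": [{"xyz":[0,0.1,0.02],"spin":0},{"xyz":[0,0.1,0.02],"spin":0},{"xyz":[0,0,0],"spin":0},{"xyz":[0,0,0],"spin":0},{"xyz":[0,0,0],"spin":0},{"xyz":[0,0,0],"spin":0},{"xyz":[0,0,0],"spin":0},{"xyz":[0,0,0],"spin":0},{"xyz":[0,0,0],"spin":0},{"xyz":[0,0,0],"spin":0}]}}

```text
time: 19.2
tool_pos: [702.6, 108.6, 215.3]
tcp_rot: [-3.142, -0.003, 1.51]
contact_force: [0.8, 5.6, 1.1]
grip_width: 11.2
finger_force: 30.0
```

Request:
{"api": "jog_arm", "payload": {"targets": [{"xyz":[0,0,0],"spin":0},{"xyz":[0,0,0],"spin":0},{"xyz":[0,0,0],"spin":0},{"xyz":[0,0,0],"spin":0},{"xyz":[0,0,0],"spin":0},{"xyz":[0,0,-0.1],"spin":0},{"xyz":[0,0,-0.2],"spin":0},{"xyz":[0,0,-0.3],"spin":0},{"xyz":[0,0,-0.2],"spin":0},{"xyz":[0,0,0],"spin":0}], "gripper": 40}}

```text
time: 20.45
tool_pos: [703.3, 106.8, 282.4]
tcp_rot: [3.137, -0.0, 1.509]
contact_force: [-0.3, -0.4, -1.2]
grip_width: 36.7
finger_force: 0.0
```

```bash
python3 - <<'E'
from h import *
go(600,-255,280,0.4)
c,im=snap('top','t6')
for k in('green','blue','yellow','red'):
  for st,ce in blobs(im,k)[0]:
    if 100<st[4]<300: print(k,st[4],plane(c,ce,66)[0].round())
E
```

```text
tcp [703.3 106.8 282.4] yaw 1.509 q6 0.11 t 20.4 shift first [-4.59 -1.01  0.03] spin 11.09
green 196 [ 612. -358.   66.]
blue 208 [ 617. -158.   66.]
yellow 229 [ 526. -449.   66.]
red 222 [ 512. -363.   66.]
```

Request:
{"api": "jog_arm", "payload": {"targets": [{"xyz":[-0.1,-0.4,0],"spin":0},{"xyz":[-0.2,-0.45,0],"spin":0},{"xyz":[-0.2,-0.45,0],"spin":0},{"xyz":[-0.2,-0.45,0],"spin":0},{"xyz":[0,0,0],"spin":0},{"xyz":[0,0,0],"spin":0},{"xyz":[0,0,0],"spin":0},{"xyz":[0,0,0],"spin":0},{"xyz":[0,0,0],"spin":0},{"xyz":[0,0,0],"spin":0}], "gripper": 90}}

```text
time: 21.75
tool_pos: [559.5, 59.6, 279.3]
tcp_rot: [-3.141, 0.0, 1.509]
contact_force: [0.2, 0.2, 0.3]
grip_width: 82.5
finger_force: 0.0
```

```bash
python3 - <<'E'
from h import *
go(601,-255,150,0.785)
c,im=snap('wrist','w7'); big('w7b',im); print(proj(c,[537,117,5])/.64)
E
```

```text
tcp [559.5  59.6 279.3] yaw 1.509 q6 0.03 t 21.8 shift first [-3.89  0.76  1.62] spin 7.24
[[377.98382532 173.75077594]]
```

View pics/w7b.png

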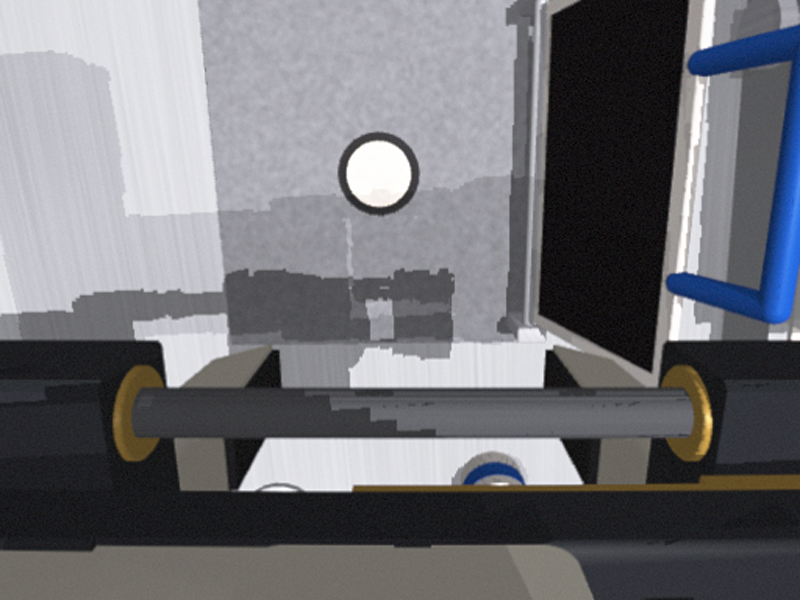

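The board stands open on the right. The mark is at (379,173), within 1 px of the prediction, so mark = (537,117). Now to the ref jar.

Request:
{"api": "jog_arm", "payload": {"targets": [{"xyz":[-0.49,0.1,0],"spin":0},{"xyz":[-0.49,0.1,0],"spin":0},{"xyz":[-0.49,0.1,0],"spin":0},{"xyz":[-0.49,0.1,0],"spin":0},{"xyz":[-0.49,0.09,0],"spin":0},{"xyz":[-0.48,0.09,0],"spin":0},{"xyz":[-0.48,0.09,0],"spin":0},{"xyz":[-0.48,0.09,0],"spin":0},{"xyz":[0,0,0.2],"spin":1},{"xyz":[0,0,0.2],"spin":1}]}}

```text
time: 23.05
tool_pos: [600.7, -255.6, 246.9]
tcp_rot: [3.142, -0.0, 1.304]
contact_force: [0.5, -0.3, -0.1]
grip_width: 82.5
finger_force: 0.0
```

Request:
{"api": "jog_arm", "payload": {"targets": [{"xyz":[0,0,0.2],"spin":1},{"xyz":[0,0,0.2],"spin":1},{"xyz":[0,0,0.2],"spin":1},{"xyz":[0,0,0.2],"spin":1},{"xyz":[0,0,0.16],"spin":1},{"xyz":[0,0,0],"spin":0.24},{"xyz":[0,0,0],"spin":0},{"xyz":[0,0,0],"spin":0},{"xyz":[0,0,0],"spin":0},{"xyz":[0,0,0],"spin":0}]}}

```text
time: 24.3
tool_pos: [600.9, -254.9, 171.0]
tcp_rot: [3.141, -0.0, 0.785]
contact_force: [-1.1, 0.7, -1.5]
grip_width: 82.6
finger_force: 0.0
```

```bash
python3 - <<'E'
from h import *
go(601,-255,16,0.785)
c,im=snap('wrist','w8'); big('w8b',im); print(proj(c,[601,-255,66])/.64)
for st,ce in blobs(im,'amber')[0]: print(st,ce/.64)
E
```

```text
tcp [ 600.9 -254.9  171. ] yaw 0.785 q6 0.27 t 24.3 shift first [0.   0.   1.94] spin 0.0
[[409.70924781 295.59186637]]
[237 148  67  46 423] [419.27822104 251.24852246]
[  0 185   6  16  66] [  2.98295455 299.17140152]
[270 310  23   2  28] [438.78348214 484.70982143]
```

View pics/w8b.png

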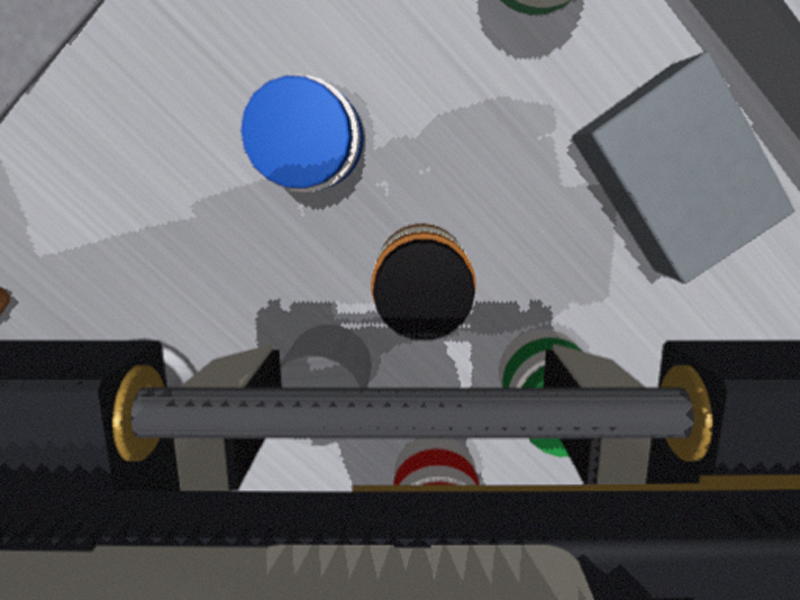

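The ref cap centre is at (424,287), about 7 mm right of the prediction. The tin is left of it at (325,355), and green is at (545,360).

```bash
python3 - <<'E'
from h import *
c=cal('wrist')
P=plane(c,np.array([(424,287),(297,132)])*.64,66); print(P.round(1)); go(P[0,0],P[0,1],16,.785)
E
```

```text
[[ 609.2 -256.9   66. ]
 [ 619.6 -161.9   66. ]]
tcp [ 600.9 -254.9  170.9] yaw 0.785 q6 0.27 t 24.4 shift first [0.06 0.09 1.94] spin 0.0
```

Request:
{"api": "jog_arm", "payload": {"targets": [{"xyz":[0.06,0.09,0.4],"spin":0},{"xyz":[0,0,0.5],"spin":0},{"xyz":[0,0,0.5],"spin":0},{"xyz":[0,0,0.3],"spin":0},{"xyz":[0,0,0.23],"spin":0},{"xyz":[0,0,0],"spin":0},{"xyz":[0,0,0],"spin":0},{"xyz":[0,0,0],"spin":0},{"xyz":[0,0,0],"spin":0},{"xyz":[0,0,0],"spin":0}]}}

```text
time: 25.6
tool_pos: [609.5, -256.6, 16.8]
tcp_rot: [3.141, -0.0, 0.785]
contact_force: [-0.4, -0.1, -0.1]
grip_width: 82.5
finger_force: 0.0
```

Request:
{"api": "jog_arm", "payload": {"targets": [{"xyz":[0,0,0],"spin":0},{"xyz":[0,0,0],"spin":0},{"xyz":[0,0,0],"spin":0},{"xyz":[0,0,0],"spin":0},{"xyz":[0,0,0],"spin":0},{"xyz":[0,0,0],"spin":0},{"xyz":[0,0,-0.2],"spin":0},{"xyz":[0,0,-0.5],"spin":0},{"xyz":[0,0,-0.5],"spin":0},{"xyz":[0,0,-0.5],"spin":0}], "gripper": 40}}

```text
time: 26.85
tool_pos: [609.4, -256.6, 154.8]
tcp_rot: [3.14, -0.0, 0.785]
contact_force: [-0.0, -0.5, -1.4]
grip_width: 55.9
finger_force: 30.0
```

Request:
{"api": "jog_arm", "payload": {"targets": [{"xyz":[0.33,-0.49,0],"spin":0},{"xyz":[0.33,-0.49,0],"spin":0},{"xyz":[0.33,-0.49,0],"spin":0},{"xyz":[0.33,-0.49,0],"spin":0},{"xyz":[0.33,-0.49,0],"spin":0},{"xyz":[0.34,-0.49,0],"spin":0},{"xyz":[0.34,-0.5,0],"spin":0},{"xyz":[0.34,-0.5,0],"spin":0},{"xyz":[0,0,0],"spin":0},{"xyz":[0,0,0],"spin":0}]}}

```text
time: 28.1
tool_pos: [538.0, 117.2, 153.1]
tcp_rot: [3.14, -0.001, 0.785]
contact_force: [1.3, -0.4, -2.0]
grip_width: 55.9
finger_force: 30.0
```

```bash
python3 - <<'E'
from h import *
go(537,117,22,.785)
c,im=snap('wrist','w9'); big('w9b',im)
E
```

```text
tcp [538.  117.2 153.1] yaw 0.785 q6 0.86 t 28.1 shift first [-0.01 -0.01  1.64] spin 0.0
```

View pics/w9b.png

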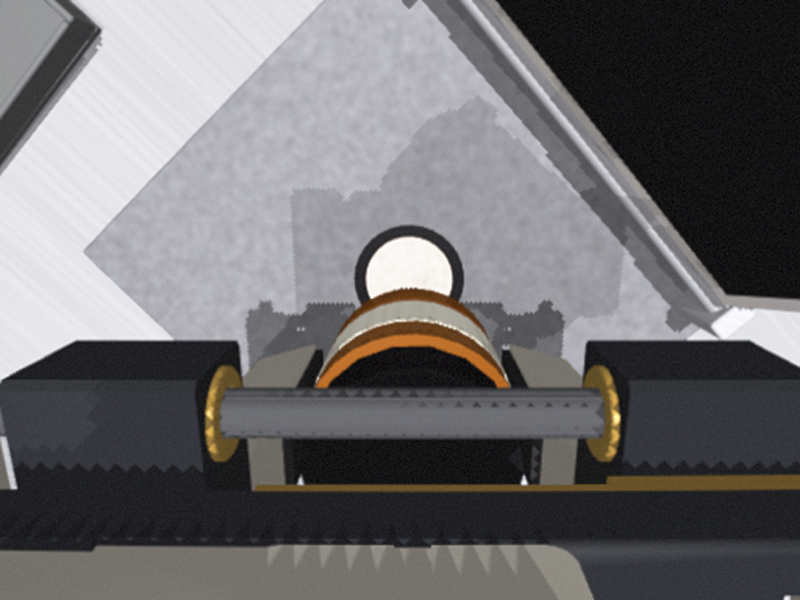

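The ref jar is held above the mark, whose ring is at (409,280). I'll set it down, release, and go to green.

Request:
{"api": "jog_arm", "payload": {"targets": [{"xyz":[-0.01,-0.01,0.4],"spin":0},{"xyz":[0,0,0.5],"spin":0},{"xyz":[0,0,0.4],"spin":0},{"xyz":[0,0,0.2],"spin":0},{"xyz":[0,0,0.1],"spin":0},{"xyz":[0,0,0.04],"spin":0},{"xyz":[0,0,0],"spin":0},{"xyz":[0,0,0],"spin":0},{"xyz":[0,0,0],"spin":0},{"xyz":[0,0,0],"spin":0}]}}

```text
time: 29.4
tool_pos: [536.7, 117.5, 21.3]
tcp_rot: [3.141, -0.0, 0.785]
contact_force: [-1.2, -0.4, -1.6]
grip_width: 55.4
finger_force: 30.0
```

Request:
{"api": "jog_arm", "payload": {"targets": [{"xyz":[0,0,0],"spin":0},{"xyz":[0,0,0],"spin":0},{"xyz":[0,0,0],"spin":0},{"xyz":[0,0,0],"spin":0},{"xyz":[0,0,0],"spin":0},{"xyz":[0,0,-0.2],"spin":0},{"xyz":[0,0,-0.5],"spin":0},{"xyz":[0,0,-0.5],"spin":0},{"xyz":[0,0,-0.5],"spin":0},{"xyz":[0,0,0],"spin":0}], "gripper": 85}}

```text
time: 30.65
tool_pos: [538.6, 117.6, 161.6]
tcp_rot: [3.136, -0.006, 0.785]
contact_force: [0.1, 0.6, 0.1]
grip_width: 77.9
finger_force: 0.0
```

```bash
python3 - <<'E'
from h import *
go(615,-360,165,.785)
c=cal('wrist'); im=bot.capture('wrist'); cv2.imwrite('pics/w10.png',im)
b=[st for st,ce in blobs(im,'amber',amin=100)[0]]; print(b, proj(c,[[537,117,71]])) 
c,im=snap('top','t10')
for k in('green','blue','yellow','red'):
  for st,ce in blobs(im,k)[0]:
    if 100<st[4]<300: print(k,st[4],plane(c,ce,66)[0].round())
print(plane(c,np.array([(530,172),(527,206),(577,213),(580,178)])*.64,40).round())
E
```

```text
tcp [538.6 117.6 161.6] yaw 0.785 q6 0.86 t 30.6 shift first [-3.54  4.9  -0.04] spin -0.0
[array([226, 159,  70,  41, 493], dtype=int32)] [[260.40366008 196.60203403]]
green 198 [ 613. -358.   66.]
blue 202 [775. 132.  66.]
blue 207 [ 617. -159.   66.]
yellow 233 [ 526. -450.   66.]
red 221 [ 512. -363.   66.]
[[ 785. -270.   40.]
 [ 713. -262.   40.]
 [ 699. -360.   40.]
 [ 772. -370.   40.]]
```

Request:
{"api": "jog_arm", "payload": {"targets": [{"xyz":[-0.35,0.49,0],"spin":0},{"xyz":[-0.35,0.49,0],"spin":0},{"xyz":[-0.35,0.49,0],"spin":0},{"xyz":[-0.35,0.49,0],"spin":0},{"xyz":[-0.35,0.49,0],"spin":0},{"xyz":[-0.35,0.49,0],"spin":0},{"xyz":[-0.36,0.49,0],"spin":0},{"xyz":[-0.36,0.49,0],"spin":0},{"xyz":[-0.36,0.49,0],"spin":0},{"xyz":[-0.36,0.49,0],"spin":0}], "gripper": 90}}

```text
time: 32.0
tool_pos: [612.6, -361.2, 155.3]
tcp_rot: [-3.138, 0.0, 0.785]
contact_force: [0.9, -0.0, 0.2]
grip_width: 82.8
finger_force: 0.0
```

```bash
cat >> h.py <<'E'
def cap(k,fn,z=66):
    c,im=snap('wrist',fn)
    for b,(st,ce) in enumerate(blobs(im,k,s=80,v=30,amin=300)[0]):
        m=blobs(im,k,s=80,v=30,amin=300)[1][st[1]:st[1]+st[3],st[0]:st[0]+st[2]].astype(np.uint8)
        (x,y),r=cv2.minEnclosingCircle(cv2.findNonZero(m)); p=plane(c,[x+st[0],y+st[1]],z)[0]
        print(k,st.tolist(),'circ',(x+st[0]).__round__(1),(y+st[1]).__round__(1),round(r,1),'P',p.round(1)); go(p[0],p[1],16,.785)
E
python3 - <<'E'
from h import *
cap('green','w11')
E
```

```text
green [235, 162, 69, 64, 3234] circ 269.0 190.4 36.5 P [ 618.1 -362.6   66. ]
tcp [ 611.9 -367.7  154.5] yaw 0.78 q6 0.14 t 32.0 shift first [0.1  0.01 1.73] spin -0.05
```

```bash
python3 - <<'E'
from h import *
for i in range(4): bot.capture('top')
cap('green','w11c')
E
```

```text
green [233, 159, 68, 67, 3613] circ 266.5 188.2 37.5 P [ 617.9 -358.2   66. ]
tcp [ 612.9 -358.7  156.1] yaw 0.785 q6 0.15 t 32.3 shift first [0.05 0.04 1.75] spin 0.0
```

Request:
{"api": "jog_arm", "payload": {"targets": [{"xyz":[0.05,0.04,0.4],"spin":0},{"xyz":[0,0,0.5],"spin":0},{"xyz":[0,0,0.4],"spin":0},{"xyz":[0,0,0.3],"spin":0},{"xyz":[0,0,0.14],"spin":0},{"xyz":[0,0,0],"spin":0},{"xyz":[0,0,0],"spin":0},{"xyz":[0,0,0],"spin":0},{"xyz":[0,0,0],"spin":0},{"xyz":[0,0,0],"spin":0}]}}

```text
time: 33.55
tool_pos: [618.4, -359.6, 18.2]
tcp_rot: [3.141, -0.0, 0.785]
contact_force: [-0.4, 0.2, 0.0]
grip_width: 82.8
finger_force: 0.0
```

Request:
{"api": "jog_arm", "payload": {"targets": [{"xyz":[0,0,0],"spin":0},{"xyz":[0,0,0],"spin":0},{"xyz":[0,0,0],"spin":0},{"xyz":[0,0,0],"spin":0},{"xyz":[0,0,0],"spin":0},{"xyz":[0,0,0],"spin":0},{"xyz":[0,0,-0.2],"spin":0},{"xyz":[0,0,-0.5],"spin":0},{"xyz":[0,0,-0.5],"spin":0},{"xyz":[0,0,-0.5],"spin":0}], "gripper": 40}}

```text
time: 34.8
tool_pos: [618.5, -359.6, 156.6]
tcp_rot: [3.14, -0.0, 0.785]
contact_force: [-0.3, -0.8, -1.2]
grip_width: 55.2
finger_force: 30.0
```

Request:
{"api": "jog_arm", "payload": {"targets": [{"xyz":[0.43,-0.57,0],"spin":0},{"xyz":[0.43,-0.57,0],"spin":0},{"xyz":[0.43,-0.57,0],"spin":0},{"xyz":[0.43,-0.57,0],"spin":0},{"xyz":[0.43,-0.57,0],"spin":0},{"xyz":[0.43,-0.57,0],"spin":0},{"xyz":[0.44,-0.57,0],"spin":0},{"xyz":[0.44,-0.57,0],"spin":0},{"xyz":[0.44,-0.56,0],"spin":0},{"xyz":[0.44,-0.55,0],"spin":0}]}}

```text
time: 36.05
tool_pos: [543.5, 208.7, 155.3]
tcp_rot: [3.14, -0.002, 0.785]
contact_force: [1.0, 0.0, -1.5]
grip_width: 55.5
finger_force: 30.0
```

```bash
python3 - <<'E'
from h import *
for i in range(4): bot.capture('top')
go(542.5,208,21,.785)
E
```

```text
tcp [543.4 207.8 154.8] yaw 0.787 q6 1.02 t 36.2 shift first [-0.01 -0.01  1.67] spin 0.02
```

Request:
{"api": "jog_arm", "payload": {"targets": [{"xyz":[-0.01,-0.01,0.4],"spin":0},{"xyz":[0,0,0.5],"spin":0},{"xyz":[0,0,0.4],"spin":0},{"xyz":[0,0,0.2],"spin":0},{"xyz":[0,0,0.1],"spin":0},{"xyz":[0,0,0.04],"spin":0},{"xyz":[0,0,0],"spin":0},{"xyz":[0,0,0],"spin":0},{"xyz":[0,0,0],"spin":0},{"xyz":[0,0,0],"spin":0}]}}

```text
time: 37.5
tool_pos: [542.4, 206.9, 23.0]
tcp_rot: [3.141, -0.0, 0.785]
contact_force: [-0.2, -0.3, -1.1]
grip_width: 55.7
finger_force: 30.0
```

Request:
{"api": "jog_arm", "payload": {"targets": [{"xyz":[0,0,0],"spin":0},{"xyz":[0,0,0],"spin":0},{"xyz":[0,0,0],"spin":0},{"xyz":[0,0,0],"spin":0},{"xyz":[0,0,0],"spin":0},{"xyz":[0,0,-0.2],"spin":0},{"xyz":[0,0,-0.5],"spin":0},{"xyz":[0,0,-0.5],"spin":0},{"xyz":[0,0,-0.5],"spin":0},{"xyz":[0,0,0],"spin":0}], "gripper": 85}}

```text
time: 38.75
tool_pos: [544.3, 207.3, 163.4]
tcp_rot: [3.137, -0.007, 0.785]
contact_force: [0.3, 0.1, 0.0]
grip_width: 78.1
finger_force: 0.0
```

Request:
{"api": "jog_arm", "payload": {"targets": [{"xyz":[-0.32,0.49,0],"spin":0},{"xyz":[-0.32,0.49,0],"spin":0},{"xyz":[-0.32,0.49,0],"spin":0},{"xyz":[-0.32,0.49,0],"spin":0},{"xyz":[-0.32,0.49,0],"spin":0},{"xyz":[-0.33,0.49,0],"spin":0},{"xyz":[-0.33,0.5,0],"spin":0},{"xyz":[-0.33,0.5,0],"spin":0},{"xyz":[0,0,0],"spin":0},{"xyz":[0,0,0],"spin":0}], "gripper": 90}}

```text
time: 40.0
tool_pos: [617.8, -162.2, 158.1]
tcp_rot: [-3.14, 0.0, 0.784]
contact_force: [-1.0, 0.1, -0.2]
grip_width: 82.9
finger_force: 0.0
```

```bash
python3 - <<'E'
from h import *
for i in range(3): bot.capture('scene')
cap('blue','w12')
for n in('top','scene'):
  c,im=snap(n,n+'12')
  for k in('green','yellow','red','blue'):
   for st,ce in blobs(im,k)[0]:
    if 100<st[4]<300: print(n,k,st[4],plane(c,ce,66)[0].round())
E
```

```text
blue [495, 12, 17, 54, 601] circ 510.5 38.5 26.5 P [ 815.8 -204.2   66. ]
tcp [ 618.4 -161.3  158.9] yaw 0.786 q6 0.41 t 40.2 shift first [1.36 2.13 1.79] spin 0.01
blue [228, 157, 68, 68, 3561] circ 262.5 186.9 37.4 P [ 621.9 -158.1   66. ]
tcp [ 618.4 -161.3  158.9] yaw 0.786 q6 0.41 t 40.2 shift first [0.06 0.   1.79] spin 0.01
top green 120 [547. 206.  66.]
top yellow 231 [ 527. -449.   66.]
top red 224 [ 512. -363.   66.]
top blue 201 [775. 132.  66.]
scene green 237 [540. 203.  66.]
scene green 219 [ 768. -181.   66.]
scene yellow 245 [ 532. -450.   66.]
scene red 242 [ 516. -364.   66.]
scene blue 258 [ 621. -160.   66.]
scene blue 251 [630. 131.  66.]
scene blue 108 [ 741. -194.   66.]
```

Request:
{"api": "jog_arm", "payload": {"targets": [{"xyz":[0.05,0,0.4],"spin":0},{"xyz":[0,0,0.5],"spin":0},{"xyz":[0,0,0.4],"spin":0},{"xyz":[0,0,0.3],"spin":0},{"xyz":[0,0,0.16],"spin":0},{"xyz":[0,0,0],"spin":0},{"xyz":[0,0,0],"spin":0},{"xyz":[0,0,0],"spin":0},{"xyz":[0,0,0],"spin":0},{"xyz":[0,0,0],"spin":0}]}}

```text
time: 41.55
tool_pos: [621.4, -159.9, 18.3]
tcp_rot: [3.141, -0.0, 0.785]
contact_force: [-0.0, -0.7, -0.1]
grip_width: 82.7
finger_force: 0.0
```

Request:
{"api": "jog_arm", "payload": {"targets": [{"xyz":[0,0,0],"spin":0},{"xyz":[0,0,0],"spin":0},{"xyz":[0,0,0],"spin":0},{"xyz":[0,0,0],"spin":0},{"xyz":[0,0,0],"spin":0},{"xyz":[0,0,0],"spin":0},{"xyz":[0,0,-0.2],"spin":0},{"xyz":[0,0,-0.5],"spin":0},{"xyz":[0,0,-0.5],"spin":0},{"xyz":[0,0,-0.5],"spin":0}], "gripper": 40}}

```text
time: 42.8
tool_pos: [621.4, -160.0, 156.4]
tcp_rot: [3.14, -0.0, 0.785]
contact_force: [-0.1, 0.0, -1.5]
grip_width: 55.8
finger_force: 30.0
```

Request:
{"api": "jog_arm", "payload": {"targets": [{"xyz":[0.17,-0.49,0],"spin":0},{"xyz":[0.17,-0.49,0],"spin":0},{"xyz":[0.17,-0.49,0],"spin":0},{"xyz":[0.17,-0.49,0],"spin":0},{"xyz":[0.16,-0.48,0],"spin":0},{"xyz":[0,0,0],"spin":0},{"xyz":[0,0,0],"spin":0},{"xyz":[0,0,0],"spin":0},{"xyz":[0,0,0],"spin":0},{"xyz":[0,0,0],"spin":0}]}}

```text
time: 44.05
tool_pos: [531.0, 25.3, 153.8]
tcp_rot: [-3.142, 0.0, 0.784]
contact_force: [0.0, -0.7, -1.3]
grip_width: 55.4
finger_force: 30.0
```

```bash
python3 - <<'E'
from h import *
go(531.5,26,22,.785)
c,im=snap('wrist','w13'); big('w13b',im)
E
```

```text
tcp [531.   25.3 153.8] yaw 0.784 q6 0.69 t 44.0 shift first [ 0.01 -0.    1.65] spin -0.01
```

View pics/w13b.png

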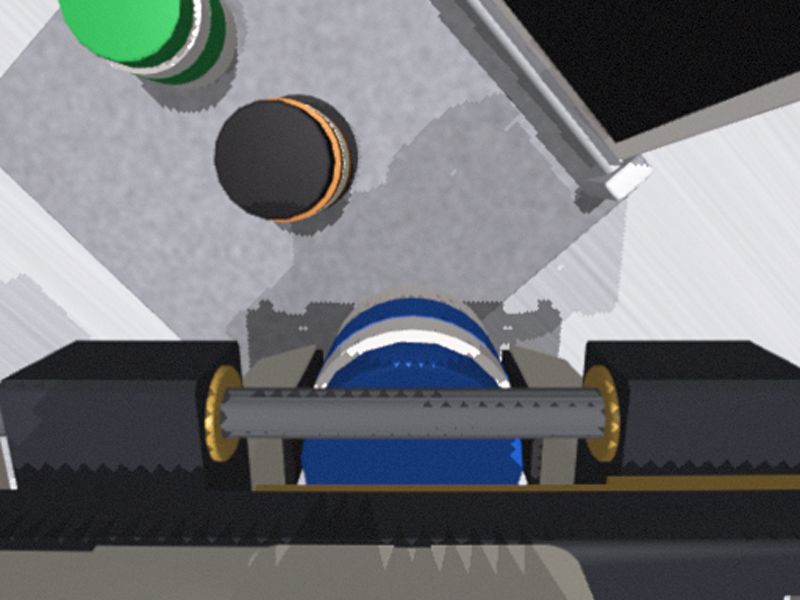

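Ref's cap is at (277,160) and green's at (123,5) to its left, and blue is held over its place. Setting blue down, then on to yellow.

Request:
{"api": "jog_arm", "payload": {"targets": [{"xyz":[0.01,0,0.4],"spin":0},{"xyz":[0,0,0.5],"spin":0},{"xyz":[0,0,0.4],"spin":0},{"xyz":[0,0,0.2],"spin":0},{"xyz":[0,0,0.1],"spin":0},{"xyz":[0,0,0.03],"spin":0},{"xyz":[0,0,0],"spin":0},{"xyz":[0,0,0],"spin":0},{"xyz":[0,0,0],"spin":0},{"xyz":[0,0,0],"spin":0}]}}

```text
time: 45.35
tool_pos: [531.5, 26.4, 23.7]
tcp_rot: [3.141, -0.0, 0.785]
contact_force: [-0.0, 1.0, -1.9]
grip_width: 55.5
finger_force: 30.0
```

Request:
{"api": "jog_arm", "payload": {"targets": [{"xyz":[0,0,0],"spin":0},{"xyz":[0,0,0],"spin":0},{"xyz":[0,0,0],"spin":0},{"xyz":[0,0,0],"spin":0},{"xyz":[0,0,0],"spin":0},{"xyz":[0,0,-0.2],"spin":0},{"xyz":[0,0,-0.5],"spin":0},{"xyz":[0,0,-0.5],"spin":0},{"xyz":[0,0,-0.5],"spin":0},{"xyz":[0,0,0],"spin":0}], "gripper": 85}}

```text
time: 46.6
tool_pos: [533.5, 26.2, 163.9]
tcp_rot: [3.135, -0.005, 0.785]
contact_force: [-0.4, -0.5, -0.3]
grip_width: 78.2
finger_force: 0.0
```

Request:
{"api": "jog_arm", "payload": {"targets": [{"xyz":[-0.42,0.42,0],"spin":0},{"xyz":[-0.42,0.42,0],"spin":0},{"xyz":[-0.42,0.42,0],"spin":0},{"xyz":[-0.42,0.42,0],"spin":0},{"xyz":[-0.42,0.42,0],"spin":0},{"xyz":[-0.42,0.42,0],"spin":0},{"xyz":[-0.42,0.42,0],"spin":0},{"xyz":[-0.42,0.42,0],"spin":0},{"xyz":[-0.42,0.42,0],"spin":0},{"xyz":[-0.42,0.42,0],"spin":0}], "gripper": 90}}

```text
time: 47.85
tool_pos: [530.6, -450.0, 158.9]
tcp_rot: [-3.14, -0.0, 0.785]
contact_force: [1.0, 0.9, 0.8]
grip_width: 82.3
finger_force: 0.0
```

```bash
python3 - <<'E'
from h import *
for i in range(4): bot.capture('scene')
cap('yellow','w14')
for n in('top','scene'):
  c,im=snap(n,n+'14')
  for k in('green','yellow','red','blue'):
   for st,ce in blobs(im,k)[0]:
    if 100<st[4]<300: print(n,k,st[4],plane(c,ce,71 if ce[1]>0 and plane(c,ce,71)[0][1]>-50 else 66)[0].round())
E
```

```text
yellow [230, 163, 68, 68, 3572] circ 263.5 193.0 37.5 P [ 531.1 -449.5   66. ]
tcp [ 530.8 -448.1  158.7] yaw 0.785 q6 -0.03 t 48.1 shift first [-0.01  0.02  1.78] spin -0.0
top green 195 [538. 204.  71.]
top red 225 [ 512. -363.   66.]
top blue 202 [773. 132.  71.]
top blue 218 [529.  25.  71.]
scene green 235 [543. 203.  71.]
scene green 152 [ 771. -181.   66.]
scene yellow 245 [ 531. -450.   66.]
scene red 246 [ 516. -364.   66.]
scene blue 243 [533.  24.  71.]
scene blue 251 [633. 131.  71.]
scene blue 107 [ 741. -194.   66.]
```

Request:
{"api": "jog_arm", "payload": {"targets": [{"xyz":[0,0.01,0.4],"spin":0},{"xyz":[0,0,0.5],"spin":0},{"xyz":[0,0,0.4],"spin":0},{"xyz":[0,0,0.3],"spin":0},{"xyz":[0,0,0.16],"spin":0},{"xyz":[0,0,0],"spin":0},{"xyz":[0,0,0],"spin":0},{"xyz":[0,0,0],"spin":0},{"xyz":[0,0,0],"spin":0},{"xyz":[0,0,0],"spin":0}]}}

```text
time: 49.45
tool_pos: [531.8, -449.5, 19.1]
tcp_rot: [3.141, 0.0, 0.785]
contact_force: [0.9, 0.9, 0.6]
grip_width: 82.3
finger_force: 0.0
```

Request:
{"api": "jog_arm", "payload": {"targets": [{"xyz":[0,0,0],"spin":0},{"xyz":[0,0,0],"spin":0},{"xyz":[0,0,0],"spin":0},{"xyz":[0,0,0],"spin":0},{"xyz":[0,0,0],"spin":0},{"xyz":[0,0,0],"spin":0},{"xyz":[0,0,-0.2],"spin":0},{"xyz":[0,0,-0.5],"spin":0},{"xyz":[0,0,-0.5],"spin":0},{"xyz":[0,0,-0.5],"spin":0}], "gripper": 40}}

```text
time: 50.7
tool_pos: [531.8, -449.5, 157.2]
tcp_rot: [3.14, 0.0, 0.785]
contact_force: [-0.8, 0.9, -1.7]
grip_width: 55.3
finger_force: 30.0
```

Request:
{"api": "jog_arm", "payload": {"targets": [{"xyz":[0.43,-0.58,0],"spin":0},{"xyz":[0.43,-0.58,0],"spin":0},{"xyz":[0.43,-0.58,0],"spin":0},{"xyz":[0.43,-0.58,0],"spin":0},{"xyz":[0.43,-0.58,0],"spin":0},{"xyz":[0.43,-0.58,0],"spin":0},{"xyz":[0.43,-0.58,0],"spin":0},{"xyz":[0.43,-0.58,0],"spin":0},{"xyz":[0.43,-0.58,0],"spin":0},{"xyz":[0.43,-0.58,0],"spin":0}]}}

```text
time: 51.95
tool_pos: [447.2, 123.8, 156.0]
tcp_rot: [3.14, -0.002, 0.785]
contact_force: [1.3, -0.7, -1.6]
grip_width: 55.8
finger_force: 30.0
```

```bash
python3 - <<'E'
from h import *
for i in range(4): bot.capture('scene')
go(446,122.5,22,.785)
c,im=snap('wrist','w15'); big('w15b',im)
E
```

```text
tcp [447.3 122.8 155.6] yaw 0.788 q6 0.89 t 52.1 shift first [-0.01 -0.01  1.67] spin 0.03
```

View pics/w15b.png

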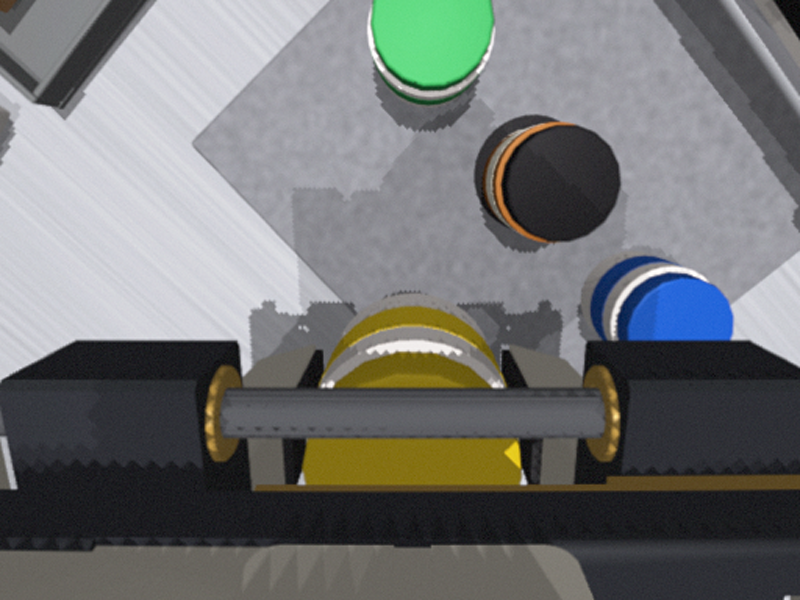

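Caps: green (432,27), ref (561,182), blue about (672,330), in an even line.

```bash
python3 - <<'E'
from h import *
c=cal('wrist')
P=plane(c,np.array([(433,26),(561,182),(672,332)])*.64,71)[:,:2]; print(P.round(1)); 
d=P[0]-P[2]; e=d/np.linalg.norm(d); n=np.array([e[1],-e[0]]); print(n, P[1]-91*n)
P=plane(c,np.array([(195,145),(350,300)])*.64,5)[:,:2]; print(P.round(1))
P=plane(c,np.array([(100,12),(48,103)])*.64,25)[:,:2]; print(P.round(1))
E
```

```text
[[539.5 199.6]
 [535.2 114.5]
 [526.8  24.6]]
[ 0.99736727 -0.0725157 ] [444.42864477 121.06089321]
[[416.6 258.6]
 [413.  136.9]]
[[437.3 326.9]
 [384.3 319.9]]
```

Request:
{"api": "jog_arm", "payload": {"targets": [{"xyz":[-0.01,-0.01,0.4],"spin":0},{"xyz":[0,0,0.5],"spin":0},{"xyz":[0,0,0.4],"spin":0},{"xyz":[0,0,0.2],"spin":0},{"xyz":[0,0,0.1],"spin":0},{"xyz":[0,0,0.04],"spin":0},{"xyz":[0,0,0],"spin":0},{"xyz":[0,0,0],"spin":0},{"xyz":[0,0,0],"spin":0},{"xyz":[0,0,0],"spin":0}]}}

```text
time: 53.45
tool_pos: [446.1, 122.1, 23.7]
tcp_rot: [3.141, -0.0, 0.785]
contact_force: [-0.3, 0.0, -1.2]
grip_width: 55.1
finger_force: 30.0
```

Request:
{"api": "jog_arm", "payload": {"targets": [{"xyz":[0,0,0],"spin":0},{"xyz":[0,0,0],"spin":0},{"xyz":[0,0,0],"spin":0},{"xyz":[0,0,0],"spin":0},{"xyz":[0,0,0],"spin":0},{"xyz":[0,0,-0.2],"spin":0},{"xyz":[0,0,-0.5],"spin":0},{"xyz":[0,0,-0.5],"spin":0},{"xyz":[0,0,-0.5],"spin":0},{"xyz":[0,0,0],"spin":0}], "gripper": 85}}

```text
time: 54.7
tool_pos: [447.8, 122.2, 162.3]
tcp_rot: [3.137, -0.005, 0.785]
contact_force: [-1.0, 0.2, -0.3]
grip_width: 78.0
finger_force: 0.0
```

Request:
{"api": "jog_arm", "payload": {"targets": [{"xyz":[-0.37,0.49,0],"spin":0},{"xyz":[-0.37,0.49,0],"spin":0},{"xyz":[-0.37,0.49,0],"spin":0},{"xyz":[-0.37,0.49,0],"spin":0},{"xyz":[-0.37,0.49,0],"spin":0},{"xyz":[-0.37,0.49,0],"spin":0},{"xyz":[-0.37,0.49,0],"spin":0},{"xyz":[-0.37,0.49,0],"spin":0},{"xyz":[-0.37,0.49,0],"spin":0},{"xyz":[-0.37,0.49,0],"spin":0}], "gripper": 90}}

```text
time: 55.95
tool_pos: [513.2, -365.8, 157.9]
tcp_rot: [-3.139, 0.0, 0.785]
contact_force: [0.5, -0.1, 0.7]
grip_width: 82.7
finger_force: 0.0
```

```bash
python3 - <<'E'
from h import *
for i in range(4): bot.capture('scene')
cap('red','w16')
for n in('top','scene'):
  c,im=snap(n,n+'16')
  for k in('green','yellow','red','blue'):
   for st,ce in blobs(im,k)[0]:
    if 100<st[4]<300: print(n,k,st[4],plane(c,ce,71 if plane(c,ce,71)[0][1]>-50 else 66)[0].round())
  if n=='top':
    x=im[180:260,75:165]; cv2.imwrite('pics/t16b.png',cv2.resize(x,None,fx=6,fy=6,interpolation=cv2.INTER_CUBIC))
E
```

```text
red [230, 158, 69, 69, 3617] circ 264.0 188.5 37.6 P [ 516.4 -362.8   66. ]
tcp [ 513.  -363.7  158. ] yaw 0.784 q6 0.05 t 56.2 shift first [0.04 0.02 1.78] spin -0.01
top green 199 [538. 204.  71.]
top yellow 237 [442. 118.  71.]
top blue 201 [773. 131.  71.]
top blue 217 [529.  25.  71.]
top blue 224 [ 386. -493.   66.]
scene green 236 [543. 203.  71.]
scene green 151 [ 771. -182.   66.]
scene yellow 221 [446. 117.  71.]
scene red 240 [ 517. -363.   66.]
scene blue 243 [533.  24.  71.]
scene blue 251 [633. 131.  71.]
scene blue 107 [ 741. -194.   66.]
```

View pics/t16b.png

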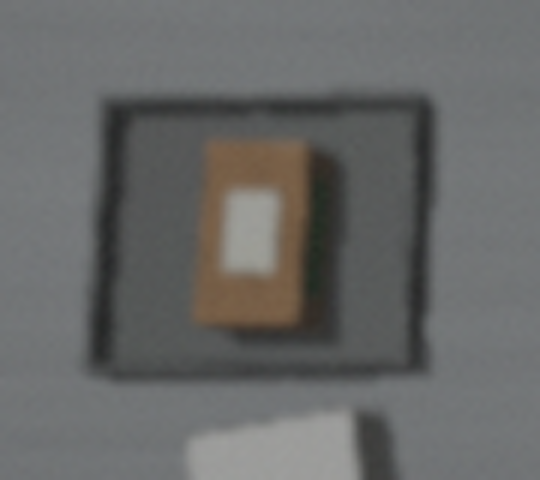

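The carton lies flat in the tray. The rim corners are at (103,97), (432,95), (428,372) and (90,376) in the 6x crop.

```bash
python3 - <<'E'
from h import *
c=cal('top'); P=plane(c,np.array([(103,97),(432,95),(428,372),(90,376)])/6+[75,180],25)[:,:2]; print(P.round(1))
C=P.mean(0); x=(P[0]+P[1]-P[2]-P[3]); y=P[0]+P[3]-P[1]-P[2]; a=np.arctan2(x[1],x[0]); b=np.arctan2(-y[0],y[1]); print(C,a,b, np.linalg.norm(x)/2,np.linalg.norm(y)/2)
for s in(a,b,(a+b)/2): print(C+133*np.array([np.cos(s),np.sin(s)]))
E
```

```text
[[511.5 487.5]
 [512.7 322.5]
 [372.6 316.5]
 [371.  482.1]]
[441.96165368 402.14026829] 0.04040065031045907 0.00857581523053308 140.37445706335046 165.27456381047082
[574.85312631 407.51209318]
[574.95676299 403.28083774]
[574.92177738 405.39687774]
```

Request:
{"api": "jog_arm", "payload": {"targets": [{"xyz":[0.04,0.02,0.4],"spin":0},{"xyz":[0,0,0.5],"spin":0},{"xyz":[0,0,0.4],"spin":0},{"xyz":[0,0,0.3],"spin":0},{"xyz":[0,0,0.16],"spin":0},{"xyz":[0,0,0],"spin":0},{"xyz":[0,0,0],"spin":0},{"xyz":[0,0,0],"spin":0},{"xyz":[0,0,0],"spin":0},{"xyz":[0,0,0],"spin":0}]}}

```text
time: 57.55
tool_pos: [517.1, -363.5, 19.1]
tcp_rot: [3.141, 0.0, 0.785]
contact_force: [-0.0, 0.1, 1.3]
grip_width: 82.3
finger_force: 0.0
```

Request:
{"api": "jog_arm", "payload": {"targets": [{"xyz":[0,0,0],"spin":0},{"xyz":[0,0,0],"spin":0},{"xyz":[0,0,0],"spin":0},{"xyz":[0,0,0],"spin":0},{"xyz":[0,0,0],"spin":0},{"xyz":[0,0,0],"spin":0},{"xyz":[0,0,-0.2],"spin":0},{"xyz":[0,0,-0.5],"spin":0},{"xyz":[0,0,-0.5],"spin":0},{"xyz":[0,0,-0.5],"spin":0}], "gripper": 40}}

```text
time: 58.8
tool_pos: [517.1, -363.5, 157.3]
tcp_rot: [3.14, -0.0, 0.785]
contact_force: [-0.4, -0.8, -1.7]
grip_width: 55.5
finger_force: 30.0
```

Request:
{"api": "jog_arm", "payload": {"targets": [{"xyz":[0.46,-0.39,0],"spin":0},{"xyz":[0.46,-0.39,0],"spin":0},{"xyz":[0.46,-0.39,0],"spin":0},{"xyz":[0.46,-0.39,0],"spin":0},{"xyz":[0.46,-0.39,0],"spin":0},{"xyz":[0.46,-0.39,0],"spin":0},{"xyz":[0.46,-0.39,0],"spin":0},{"xyz":[0.46,-0.39,0],"spin":0},{"xyz":[0.46,-0.39,0],"spin":0},{"xyz":[0.46,-0.39,0],"spin":0}]}}

```text
time: 60.05
tool_pos: [557.3, 119.0, 156.1]
tcp_rot: [3.14, -0.001, 0.785]
contact_force: [0.4, 0.4, -0.1]
grip_width: 55.4
finger_force: 30.0
```

Request:
{"api": "jog_arm", "payload": {"targets": [{"xyz":[0.46,-0.39,0],"spin":0},{"xyz":[0.46,-0.39,0],"spin":0},{"xyz":[0.46,-0.39,0],"spin":0},{"xyz":[0.45,-0.4,0],"spin":0},{"xyz":[0.45,-0.4,0],"spin":0},{"xyz":[0.45,-0.39,0],"spin":0},{"xyz":[0,0,0],"spin":0},{"xyz":[0,0,0],"spin":0},{"xyz":[0,0,0],"spin":0},{"xyz":[0,0,0],"spin":0}]}}

```text
time: 61.3
tool_pos: [578.4, 404.2, 155.2]
tcp_rot: [3.141, -0.0, 0.783]
contact_force: [0.7, -0.2, -1.0]
grip_width: 55.6
finger_force: 30.0
```

```bash
python3 - <<'E'
from h import *
go(577,406,19,.785)
c,im=snap('scene','s17'); x=im[150:280,340:460]; cv2.imwrite('pics/s17b.png',cv2.resize(x,None,fx=4.5,fy=4.5,interpolation=cv2.INTER_CUBIC))
E
```

```text
tcp [578.4 404.2 155.2] yaw 0.783 q6 1.29 t 61.3 shift first [ 0.   -0.03  1.7 ] spin -0.02
```

View pics/s17b.png

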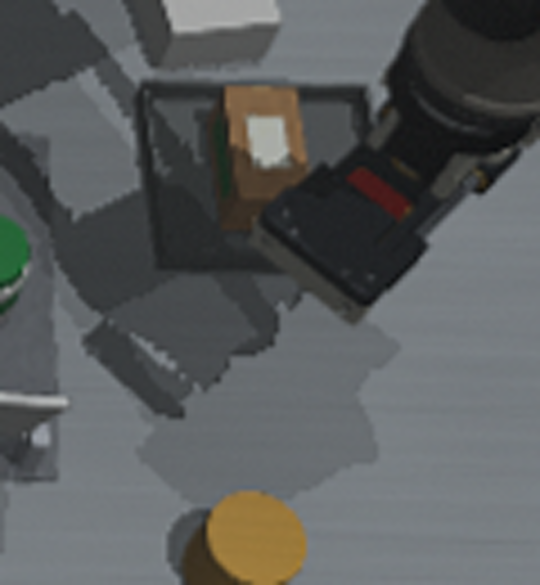

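Request:
{"api": "jog_arm", "payload": {"targets": [{"xyz":[0,-0.02,0.4],"spin":0},{"xyz":[0,0,0.5],"spin":0},{"xyz":[0,0,0.4],"spin":0},{"xyz":[0,0,0.25],"spin":0},{"xyz":[0,0,0.1],"spin":0},{"xyz":[0,0,0.04],"spin":0},{"xyz":[0,0,0],"spin":0},{"xyz":[0,0,0],"spin":0},{"xyz":[0,0,0],"spin":0},{"xyz":[0,0,0],"spin":0}]}}

```text
time: 62.6
tool_pos: [577.0, 406.5, 19.8]
tcp_rot: [3.141, -0.0, 0.785]
contact_force: [-0.1, 0.6, -1.1]
grip_width: 55.5
finger_force: 30.0
```

Request:
{"api": "jog_arm", "payload": {"targets": [{"xyz":[0,0,0],"spin":0},{"xyz":[0,0,0],"spin":0},{"xyz":[0,0,0],"spin":0},{"xyz":[0,0,0],"spin":0},{"xyz":[0,0,0],"spin":0},{"xyz":[0,0,-0.2],"spin":0},{"xyz":[0,0,-0.5],"spin":0},{"xyz":[0,0,-0.5],"spin":0},{"xyz":[0,0,-0.5],"spin":0},{"xyz":[0,0,0],"spin":0}], "gripper": 85}}

```text
time: 63.85
tool_pos: [578.8, 407.6, 161.5]
tcp_rot: [3.139, -0.009, 0.785]
contact_force: [-0.5, 0.3, 0.3]
grip_width: 78.1
finger_force: 0.0
```

Request:
{"api": "jog_arm", "payload": {"targets": [{"xyz":[-0.46,0.39,0],"spin":0},{"xyz":[-0.46,0.39,0],"spin":0},{"xyz":[-0.46,0.39,0],"spin":0},{"xyz":[-0.46,0.39,0],"spin":0},{"xyz":[-0.46,0.39,0],"spin":0},{"xyz":[-0.46,0.39,0],"spin":0},{"xyz":[-0.46,0.39,0],"spin":0},{"xyz":[-0.46,0.39,0],"spin":0},{"xyz":[-0.46,0.39,0],"spin":0},{"xyz":[-0.46,0.39,0],"spin":0}]}}

```text
time: 65.1
tool_pos: [536.4, -75.8, 155.5]
tcp_rot: [-3.141, 0.0, 0.785]
contact_force: [0.0, 0.7, 0.6]
grip_width: 78.0
finger_force: 0.0
```

Request:
{"api": "jog_arm", "payload": {"targets": [{"xyz":[-0.46,0.39,0],"spin":0},{"xyz":[-0.46,0.39,0],"spin":0},{"xyz":[-0.46,0.39,0],"spin":0},{"xyz":[-0.46,0.39,0],"spin":0},{"xyz":[0,0,0],"spin":0},{"xyz":[0,0,0],"spin":0},{"xyz":[0,0,0],"spin":0},{"xyz":[0,0,0],"spin":0},{"xyz":[0,0,0],"spin":0},{"xyz":[0,0,0],"spin":0}]}}

```text
time: 66.35
tool_pos: [521.2, -266.4, 155.6]
tcp_rot: [3.141, 0.0, 0.785]
contact_force: [-0.2, -0.3, -0.3]
grip_width: 78.3
finger_force: 0.0
```

```bash
python3 - <<'E'
from h import *
for n in('top','scene'):
  c,im=snap(n,n+'18')
  for k in('green','yellow','red','blue'):
   for st,ce in blobs(im,k)[0]:
    P=plane(c,ce,66)[0]
    if 80<st[4]<300 and 0<P[1]<480: print(n,k,st[4],plane(c,ce,66 if k=='red' else 71)[0].round(1))
  if n=='top': a=cv2.resize(im[100:270,70:300],None,fx=3.4,fy=3.4,interpolation=cv2.INTER_CUBIC)
cv2.imwrite('pics/t18b.png',a); go(0,0,0)
E
```

```text
top green 196 [538.6 204.1  71. ]
top red 233 [572.  401.5  66. ]
top blue 203 [772.7 131.6  71. ]
scene green 237 [542.8 202.5  71. ]
scene yellow 221 [446.5 117.2  71. ]
scene red 261 [576.8 400.7  66. ]
scene blue 251 [632.7 130.5  71. ]
tcp [ 521.1 -266.5  155.5] yaw 0.785 q6 0.18 t 66.5 shift first [-2.25 -6.96  1.94] spin None
```

View pics/t18b.png

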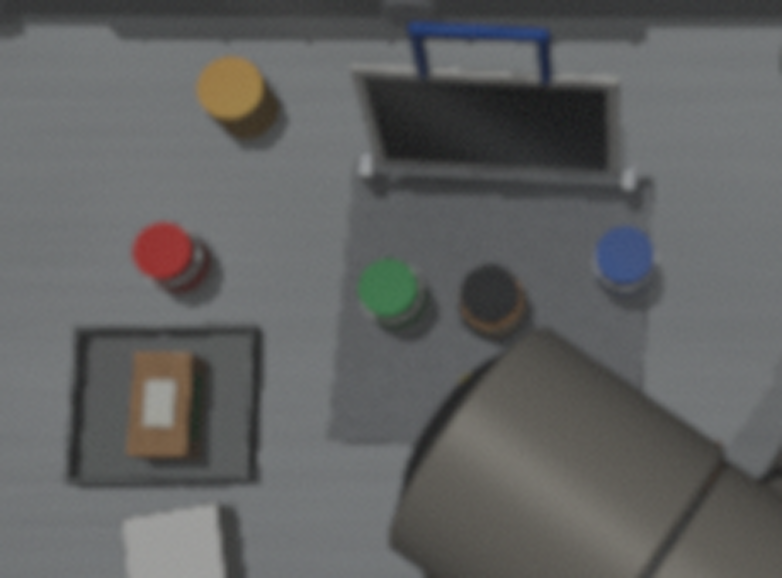

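Blue has been knocked to (624,257) in this crop, back and right of its place. Everything else is where it was set. I'll locate blue and re-place it.

```bash
python3 - <<'E'
from h import *
for n in('top','scene'):
  c=cal(n); im=cv2.imread(f'pics/{n}18.png')
  for st,ce in blobs(im,'blue')[0]:
    P=plane(c,ce,71)[0]
    if st[4]<300 and -60<P[1]<60: print(n,st,P.round(1), plane(c,ce,66)[0].round(1))
c=cal('top')
print(plane(c,np.array([(492,292)])/3.4+[70,100],71), plane(c,np.array([(628,178),(366,165),(655,180)])/3.4+[70,100],[52,52,5][0]))
go(560,15,160)
E
```

```text
top [246 167  15  16 201] [568.5  -1.3  71. ] [569.7  -1.2  66. ]
scene [257 204  18  17 245] [572.1  -2.7  71. ] [569.5  -2.6  66. ]
scene [257 220  18   7  46] [609.9  -2.5  71. ] [607.5  -2.4  66. ]
[[533.95507911 112.24253307  71.        ]] [[643.21199266  -5.5857999   52.        ]
 [654.81725913 229.87035181  52.        ]
 [641.37445329 -29.84007635  52.        ]]
tcp [ 521.1 -266.5  155.5] yaw 0.785 q6 0.18 t 66.5 shift first [ 2.83 -2.15 -0.06] spin None
```

Request:
{"api": "jog_arm", "payload": {"targets": [{"xyz":[0.46,-0.32,0],"spin":0},{"xyz":[0.46,-0.32,0],"spin":0},{"xyz":[0.46,-0.32,0],"spin":0},{"xyz":[0.46,-0.32,0],"spin":0},{"xyz":[0.47,-0.31,0],"spin":0},{"xyz":[0.47,-0.31,0],"spin":0},{"xyz":[0,0,0],"spin":0},{"xyz":[0,0,0],"spin":0},{"xyz":[0,0,0],"spin":0},{"xyz":[0,0,0],"spin":0}], "gripper": 90}}

```text
time: 67.7
tool_pos: [570.9, -3.1, 155.5]
tcp_rot: [3.141, 0.0, 0.783]
contact_force: [0.1, 0.4, -0.3]
grip_width: 82.6
finger_force: 0.0
```

```bash
python3 - <<'E'
from h import *
cap('blue','w19',71)
E
```

```text
blue [227, 161, 70, 69, 3783] circ 261.5 191.5 38.5 P [ 5.73e+02 -5.00e-01  7.10e+01]
tcp [570.9  -2.9 155.5] yaw 0.783 q6 0.65 t 67.8 shift first [ 0.04 -0.    1.74] spin -0.02
```

Request:
{"api": "jog_arm", "payload": {"targets": [{"xyz":[0.04,0,0.4],"spin":0},{"xyz":[0,0,0.5],"spin":0},{"xyz":[0,0,0.4],"spin":0},{"xyz":[0,0,0.25],"spin":0},{"xyz":[0,0,0.1],"spin":0},{"xyz":[0,0,0],"spin":0},{"xyz":[0,0,0],"spin":0},{"xyz":[0,0,0],"spin":0},{"xyz":[0,0,0],"spin":0},{"xyz":[0,0,0],"spin":0}]}}

```text
time: 69.0
tool_pos: [573.4, 0.3, 23.8]
tcp_rot: [3.141, -0.0, 0.785]
contact_force: [0.2, -0.2, 0.7]
grip_width: 82.7
finger_force: 0.0
```

Request:
{"api": "jog_arm", "payload": {"targets": [{"xyz":[0,0,0],"spin":0},{"xyz":[0,0,0],"spin":0},{"xyz":[0,0,0],"spin":0},{"xyz":[0,0,0],"spin":0},{"xyz":[0,0,0],"spin":0},{"xyz":[0,0,0],"spin":0},{"xyz":[0,0,-0.2],"spin":0},{"xyz":[0,0,-0.4],"spin":0},{"xyz":[-0.06,-0.3,0],"spin":0},{"xyz":[-0.07,-0.31,0],"spin":0}], "gripper": 40}}

```text
time: 70.25
tool_pos: [531.5, 27.6, 72.9]
tcp_rot: [3.14, -0.001, 0.784]
contact_force: [0.4, 0.5, -1.8]
grip_width: 55.7
finger_force: 30.0
```

```bash
python3 - <<'E'
from h import *
for i in range(5): bot.capture('top')
go(531.5,26,24,.785)
E
```

```text
tcp [532.5  27.2  72.3] yaw 0.785 q6 0.69 t 70.5 shift first [-0.02  0.    0.6 ] spin -0.0
```

Request:
{"api": "jog_arm", "payload": {"targets": [{"xyz":[-0.02,0,0.3],"spin":0},{"xyz":[0,0,0.2],"spin":0},{"xyz":[0,0,0.1],"spin":0},{"xyz":[0,0,0],"spin":0},{"xyz":[0,0,0],"spin":0},{"xyz":[0,0,0],"spin":0},{"xyz":[0,0,0],"spin":0},{"xyz":[0,0,0],"spin":0},{"xyz":[0,0,0],"spin":0},{"xyz":[0,0,0],"spin":0}]}}

```text
time: 71.75
tool_pos: [530.3, 26.3, 23.5]
tcp_rot: [3.141, 0.0, 0.785]
contact_force: [0.3, -0.1, -0.8]
grip_width: 55.5
finger_force: 30.0
```

Request:
{"api": "jog_arm", "payload": {"targets": [{"xyz":[0,0,0],"spin":0},{"xyz":[0,0,0],"spin":0},{"xyz":[0,0,0],"spin":0},{"xyz":[0,0,0],"spin":0},{"xyz":[0,0,0],"spin":0},{"xyz":[0,0,-0.2],"spin":0},{"xyz":[0,0,-0.5],"spin":0},{"xyz":[0,0,-0.5],"spin":0},{"xyz":[0,0,-0.5],"spin":0},{"xyz":[0,0,0],"spin":0}], "gripper": 85}}

```text
time: 73.0
tool_pos: [532.3, 26.2, 163.8]
tcp_rot: [3.135, -0.005, 0.785]
contact_force: [-0.5, 1.1, -0.5]
grip_width: 78.0
finger_force: 0.0
```

Request:
{"api": "jog_arm", "payload": {"targets": [{"xyz":[-0.46,0.32,0],"spin":0},{"xyz":[-0.46,0.32,0],"spin":0},{"xyz":[-0.46,0.32,0],"spin":0},{"xyz":[-0.46,0.32,0],"spin":0},{"xyz":[-0.46,0.32,0],"spin":0},{"xyz":[-0.46,0.32,0],"spin":0},{"xyz":[-0.46,0.32,0],"spin":0},{"xyz":[-0.46,0.32,0],"spin":0},{"xyz":[0,0,0],"spin":0},{"xyz":[0,0,0],"spin":0}]}}

```text
time: 74.25
tool_pos: [466.3, -325.8, 159.0]
tcp_rot: [-3.14, -0.0, 0.784]
contact_force: [-0.0, 0.1, 0.2]
grip_width: 77.7
finger_force: 0.0
```

```bash
python3 - <<'E'
from h import *
c,im=snap('scene','scene20')
for k in('green','yellow','red','blue'):
   for st,ce in blobs(im,k)[0]:
    P=plane(c,ce,66)[0]
    if 80<st[4]<300 and 0<P[1]<480: print(k,st[4],plane(c,ce,66 if k=='red' else 71)[0].round(1))
cv2.imwrite('pics/s20b.png',cv2.resize(im[110:300,60:440],None,fx=2.1,fy=2.1,interpolation=cv2.INTER_CUBIC)); go(0,0,0)
E
```

```text
green 236 [542.8 202.4  71. ]
yellow 221 [446.5 117.2  71. ]
red 263 [576.8 400.8  66. ]
blue 244 [529.6  22.   71. ]
blue 251 [632.7 130.5  71. ]
tcp [ 466.6 -325.4  159.2] yaw 0.785 q6 0.04 t 74.3 shift first [-1.25 -7.    1.99] spin None
```

View pics/s20b.png

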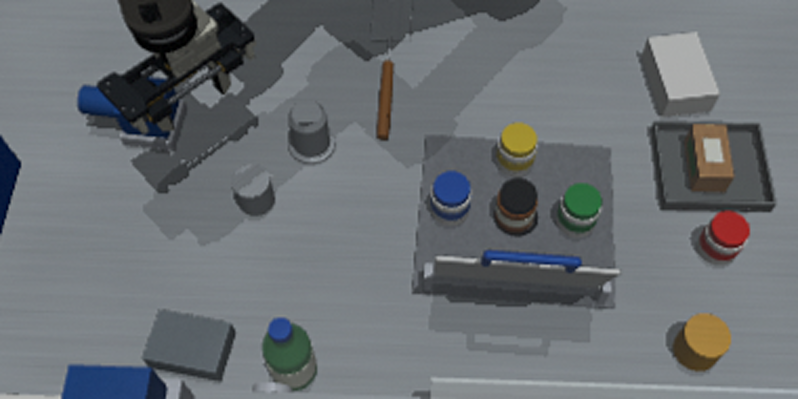

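The board is open, the carton lies flat in the tray, the jars are in line around ref, and red stands behind the tray. The robot touches nothing, so I'm handing in.

```bash
python3 -c "
from plant import bot
print(bot.close_job())"
```

```text
the job is handed in; nothing more can be done
None
```

I've handed the job in at about 74 s: the carton is flat in the tray, the board stays open on its stop, and ref, green, blue, yellow and red stand in their places (orange was absent). Blue got knocked aside during the run, so I re-placed it; no verdict was returned at hand-in.

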